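# Snug down the strainer cover evenly

### The arm

A 6-joint arm with a two-finger parallel gripper is mounted at the origin on the work surface. World frame = base frame: x ahead of the robot, y to its left, z up, the work surface at z = 0. Lengths are in m, angles in rad, forces in N, time in s.
With the tool pointing down it reaches from about 0.3 to 0.775 m from the base axis. Payload 14.6 kg.
Tool frame: the origin (TCP) lies at the very end of the fingers, on their centre line; the grasp point (between the pads) lies 19 mm behind it; z points along the fingers, y is the line along which they close (so a half turn about z gives the same grasp; the last joint's range is limited). The gripper opens to 94 mm and grips with 3 to 60 N. Pads are 16 mm wide; open, the fingers measure 119 mm over their backs; the gripper's body (75 mm by 177 mm) begins 78 mm behind the grasp point.
Start: joints at [-1.309, 0.3, 1.521, -0, 1.321, -0.067], TCP at [0.178, -0.521, 0.205] pointing down, gripper open.
Joint ranges: [-3.03, 3.03], [-0.79, 2.21], [0.23, 2.52], [-1.04, 4.18], [0, 3.07], [-2.55, 2.55]. Speed limits (rad/s): [2.22, 2.22, 2.57, 3.14, 3.14, 3.14].

### API

Orientations are given as [roll, pitch, yaw] about the fixed x, y, z axes, in that order (R = Rz(yaw) Ry(pitch) Rx(roll)).
In Python, from station import ctrl gives the robot as it stands.
- The arm moves only by the tool move_arm, never from a script. Its argument "targets" is a list of rows, each a list of 6 numbers: the shift along the tool's x, y, z in units of 1000 mm (1.0 is 1000 mm), then the turn, a rotation vector about the tool's x, y, z in units of 30 degrees (1.0 is 30 degrees). In form: [[tx, ty, tz, ax, ay, az], ...]. A call has exactly 5 rows; each row is the pose to reach, as a shift and turn from the pose commanded when the call began, along the tool's axes at that moment; what a row does not reach only later rows make up. A row lasts 1/12 s, in which the tool goes at most 41.7 mm and 7.16 degrees, less where a joint would pass 70% of its speed; a pose out of reach is approached as far as the arm can. A call with a number of a shift or a turn outside -1 to 1 is refused whole. A call with a gripper value outside its range is refused whole. "fingers" is the opening, from -1 (shut) to 1 (fully open), set as the call begins (left out, the last holds). The fingers move at their own pace and stop on an object; "grip_force" is the grip in N (left out, the last holds). Time passes only in rows, so rows that repeat a pose let the fingers close, or fill a call up. It gives the time, the measured TCP pose, the force and the opening at its end, in the units of the state.
- ctrl.get_obs(): the state, without advancing time (a new reading comes with each control period).
- ctrl.camera(name): name is "scene" or "top" or "wrist"; returns the picture (384x512x3 uint8, red, green, blue); there is no depth.
- ctrl.camera_info(name): a dict with "fx", "fy", "cx", "cy" (pixels), "rvec" (rotation vector, rad) and "tvec" (3), from world to camera coordinates, as OpenCV has them. Camera axes: x right, y down, z forward; pixel columns grow to the right and rows downward; lengths in m; the calibration is good to about 2 mm. A picture is of the moment at which its call begins: read the wrist's pose just before it. camera_info takes no time and is no camera call; for the wrist camera it gives the pose at the moment of the call.
- ctrl.hand_in(): hands the job in, once; it reports no verdict.
The state is a dict: "time_s": time; "qpos": joint angles; "joint_vel": joint speeds; "tau": joint torques, N m; "ee_pos": TCP position; "eef_rot": TCP orientation; "force": force on the tool from outside, world axes, zero at the start; "moment": the same for the moment, N m; "grip_width": finger opening in m.
Only numpy, scipy, OpenCV 4.12 (cv2) and the standard library are available. Lean on these libraries where they do the work, as an engineer would, in place of code of your own. Each camera call takes 0.05 s, during which the arm holds its last target. There are 200 camera calls.

### The job

Clamp the cover of the brewing strainer down evenly with its four square knobs. Going in star order (each knob, then the one opposite it, then the other pair), first nip all four lightly until each one just bears on the cover, then go round again and draw all four properly tight, so that the cover seats level; never cock it, never overtighten a knob, and leave the other things on the bench where they are.

Things in the scene. Friction and masses are not known exactly. Their poses are not given: they have to be found in the camera images.
- strainer: The fixed strainer housing: a short round dark steel pot, 156 mm across and 75 mm high, bolted to the bench, with two pipe stubs. Origin: on its axis at bench level, z up. Four threaded studs stand on a circle of radius 80 mm at 0 (a), 90 (b), 180 (c) and 270 (d) degrees, counted counter-clockwise from above from its x axis.
- cover: The loose round stainless cover lying on the strainer's springy rubber gasket: 138 mm across, 9 mm thick with a low dome, 0.7 kg, with four slotted ears through which the studs pass. Origin: centre of its underside, 81 mm above the bench before tightening; z up. The ears' tops are 90 mm above the bench. The gasket gives about 1 mm per 120 N in all.
- clamp_a: The clamp on stud a (across from clamp_c): square knob, hub and, below, a round pad on a stiff spring washer that bears on the cover's ear. Load on the ear: about 8 N is lightly nipped, 30 N properly tight, 60 N crushes the gasket; it falls some newtons as a neighbour is tightened, rises as the opposite is. Origin: the grip's centre, 133.5 mm above the bench at knob 0; goes down, does not turn.
- clamp_b: The clamp on stud b (across from clamp_d): square knob, hub and, below, a round pad on a stiff spring washer that bears on the cover's ear. Load on the ear: about 8 N is lightly nipped, 30 N properly tight, 60 N crushes the gasket; it falls some newtons as a neighbour is tightened, rises as the opposite is. Origin: the grip's centre, 133.5 mm above the bench at knob 0; goes down, does not turn.
- clamp_c: The clamp on stud c (across from clamp_a): square knob, hub and, below, a round pad on a stiff spring washer that bears on the cover's ear. Load on the ear: about 8 N is lightly nipped, 30 N properly tight, 60 N crushes the gasket; it falls some newtons as a neighbour is tightened, rises as the opposite is. Origin: the grip's centre, 133.5 mm above the bench at knob 0; goes down, does not turn.
- clamp_d: The clamp on stud d (across from clamp_b): square knob, hub and, below, a round pad on a stiff spring washer that bears on the cover's ear. Load on the ear: about 8 N is lightly nipped, 30 N properly tight, 60 N crushes the gasket; it falls some newtons as a neighbour is tightened, rises as the opposite is. Origin: the grip's centre, 133.5 mm above the bench at knob 0; goes down, does not turn.
- grip_a (a point): Centre of knob a's grip, a black block 26 mm square (flat faces across its x and y axes: pinch it from above by either pair) and 24 mm high (12 mm above and below this point), with a round steel hub, 24 mm across, under it for 22 mm and then the pad, 27 mm across. Turns and goes down with the knob.
- grip_b (a point): Centre of knob b's grip, a black block 26 mm square (flat faces across its x and y axes: pinch it from above by either pair) and 24 mm high (12 mm above and below this point), with a round steel hub, 24 mm across, under it for 22 mm and then the pad, 27 mm across. Turns and goes down with the knob.
- grip_c (a point): Centre of knob c's grip, a black block 26 mm square (flat faces across its x and y axes: pinch it from above by either pair) and 24 mm high (12 mm above and below this point), with a round steel hub, 24 mm across, under it for 22 mm and then the pad, 27 mm across. Turns and goes down with the knob.
- grip_d (a point): Centre of knob d's grip, a black block 26 mm square (flat faces across its x and y axes: pinch it from above by either pair) and 24 mm high (12 mm above and below this point), with a round steel hub, 24 mm across, under it for 22 mm and then the pad, 27 mm across. Turns and goes down with the knob.
- knob_a (a joint): Angle of knob a, 0 to 3.6 rad, grows clockwise from above (tightens), 6 mm down per rad: the grip must follow. Starts at 0 to 0.1; stays where left. Touch comes 0.05 to 0.7 rad on, unseen, different at each; nipped some 0.15 rad later, tight 0.45. Turning takes 0.08 N m loose, 0.18 nipped, 0.45 tight. Felt standing still after a quick 0.05 rad on: about -0.11, -0.03 and +0.2.
- knob_b (a joint): Angle of knob b, 0 to 3.6 rad, grows clockwise from above (tightens), 6 mm down per rad: the grip must follow. Starts at 0 to 0.1; stays where left. Touch comes 0.05 to 0.7 rad on, unseen, different at each; nipped some 0.15 rad later, tight 0.45. Turning takes 0.08 N m loose, 0.18 nipped, 0.45 tight. Felt standing still after a quick 0.05 rad on: about -0.11, -0.03 and +0.2.
- knob_c (a joint): Angle of knob c, 0 to 3.6 rad, grows clockwise from above (tightens), 6 mm down per rad: the grip must follow. Starts at 0 to 0.1; stays where left. Touch comes 0.05 to 0.7 rad on, unseen, different at each; nipped some 0.15 rad later, tight 0.45. Turning takes 0.08 N m loose, 0.18 nipped, 0.45 tight. Felt standing still after a quick 0.05 rad on: about -0.11, -0.03 and +0.2.
- knob_d (a joint): Angle of knob d, 0 to 3.6 rad, grows clockwise from above (tightens), 6 mm down per rad: the grip must follow. Starts at 0 to 0.1; stays where left. Touch comes 0.05 to 0.7 rad on, unseen, different at each; nipped some 0.15 rad later, tight 0.45. Turning takes 0.08 N m loose, 0.18 nipped, 0.45 tight. Felt standing still after a quick 0.05 rad on: about -0.11, -0.03 and +0.2.
- spanner: A steel spanner lying on the bench; a bystander. Origin under its centre.
- sanitiser: A closed white plastic bottle, 60 mm across, 150 mm high; a bystander. Origin under its centre.
- pipe_tee: A brass pipe tee lying on the bench, 90 mm long; a bystander. Origin under its centre.

How it is judged:
By the outcome, as a careful person would: the job done as asked, in the order asked, and still so for the second after the job is handed in, with the robot touching nothing.
It also fails if it takes over 72 s, if anything falls off the work surface, if the arm or the gripper's body presses on something with over 40 N, if the wrist force passes 120 N, or if a joint passes its speed limit or range.

## Working session

There is one attempt and no reset: what is moved stays moved. The work goes in short steps, Python scripts to look and compute and a tool call to move; the robot and the scene stay as the last step left them, time stands still between calls to the robot, and variables do not carry over. Pictures are saved under pics/ and viewed, on a budget of 10 in all, crops included, one or two more only if the job needs it, and the job is handed in when it is done.

Besides the shell and the picture viewer there is one more tool, called after ">>>" in YAML: its name, and indented under it one key for each argument. move_arm: Moves the arm, as the interface text tells. Shifts and turns lie within -1 to 1; 1 stands for 1000 mm of shift or 30 degrees of turn. Its arguments: {"type":"object","properties":{"targets":{"type":"array"},"fingers":{"type":"number"},"grip_force":{"type":"number"}},"required":["targets"]}

```bash
mkdir -p pics; ls; cat > h.py <<'E'
from station import ctrl
import numpy as np, cv2
def snap(n,f):
    im=ctrl.camera(n); cv2.imwrite('pics/'+f,cv2.cvtColor(im,cv2.COLOR_RGB2BGR)); return im
def ray(i,u,v,z):
    R,_=cv2.Rodrigues(np.array(i['rvec'],float)); t=np.array(i['tvec'],float).ravel()
    c=-R.T@t; d=R.T@np.array([(u-i['cx'])/i['fx'],(v-i['cy'])/i['fy'],1])
    return c+d*(z-c[2])/d[2]
def proj(i,P):
    R,_=cv2.Rodrigues(np.array(i['rvec'],float)); p=R@np.array(P,float)+np.array(i['tvec'],float).ravel()
    return p[0]/p[2]*i['fx']+i['cx'],p[1]/p[2]*i['fy']+i['cy']
E
python3 - <<'E'
from h import *
a=snap('scene','s.png');b=snap('top','t.png')
print(ctrl.get_obs());print(ctrl.camera_info('top'))
E
```

```text
pics
{'time_s': 0.1, 'qpos': array([-1.30860766e+00,  3.00410535e-01,  1.52150484e+00,  2.12712240e-05,
        1.32072763e+00, -6.65719853e-02]), 'joint_vel': array([ 0.00030068, -0.00054788, -0.00057611, -0.00033545, -0.00010174,
       -0.00061671]), 'tau': array([ 3.01022170e-03, -5.32645476e+01, -3.53283727e+01,  7.10361474e-02,
        2.34803266e-02, -8.75016326e-05]), 'ee_pos': array([ 0.17753414, -0.52030832,  0.20495181]), 'eef_rot': array([-3.14054600e+00, -9.04306263e-05,  3.28755331e-01]), 'force': array([ 0.72575725, -0.60991304,  0.22686128]), 'moment': array([-0.06598853, -0.04737237,  0.00784947]), 'grip_width': 0.09386627714659065}
{'fx': 435.33508581690006, 'fy': 435.33508581690006, 'cx': 251.9040199593126, 'cy': 186.53886215580349, 'rvec': array([ 2.09009655, -2.12953138,  0.19023126]), 'tvec': array([0.01559547, 0.63951162, 1.23624653])}
```

View pics/t.png

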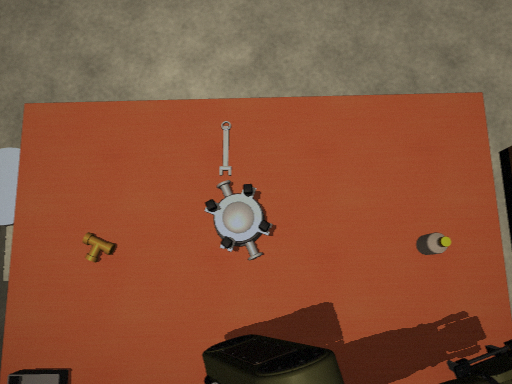

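View pics/s.png

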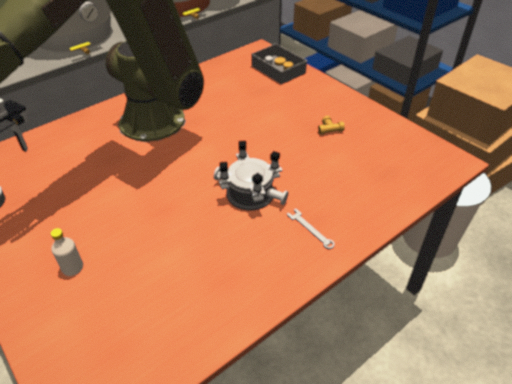

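The top view shows the strainer at about (238,217), with dark knobs near (248,190), (211,206), (228,243) and (265,227). The bystanders are well away from it. Next I'll locate the knobs by ray casting.

```bash
python3 - <<'E'
from h import *
im=cv2.imread('pics/t.png');i=ctrl.camera_info('top')
g=im.max(2); 
m=((g<45)*255).astype('uint8'); m[:170]=0;m[265:]=0;m[:,:195]=0;m[:,285:]=0
n,l,s,c=cv2.connectedComponentsWithStats(m)
P=[]
for k in range(1,n):
    if s[k,4]>15: print(s[k],c[k],ray(i,*c[k],.14).round(4))
for z in (.09,): print(ray(i,238,217,z))
E
```

```text
[244 184   9  12  93] [247.83870968 189.46236559] [0.6162 0.014  0.14  ]
[206 200  11  12  94] [211.20212766 205.55319149] [0.5727 0.1167 0.14  ]
[259 215  11  17  93] [264.13978495 224.97849462] [ 0.5157 -0.0295  0.14  ]
[252 233   9   8  28] [256.28571429 236.71428571] [ 0.4838 -0.0072  0.14  ]
[221 237  12  11  77] [226.75324675 241.87012987] [0.4712 0.0739 0.14  ]
[234 242  13   4  26] [238.84615385 243.53846154] [0.4661 0.0408 0.14  ]
[0.54560813 0.04482731 0.09      ]
```

```bash
cat >> h.py <<'E'
from scipy.spatial.transform import Rotation as Ro
def rel(P,yaw,base=None):
    """shift (m) & turn units from measured (or base pos,yaw) to P,yaw, tool down; rounded"""
    o=ctrl.get_obs(); p,y=(o['ee_pos'],o['eef_rot'][2]) if base is None else base
    R=Ro.from_euler('xyz',[np.pi,0,y]).as_matrix()
    return (R.T@(np.array(P)-p)).round(4), round(-((yaw-y))/np.radians(30),4)
E
python3 - <<'E'
from h import *
i=ctrl.camera_info('wrist');R,_=cv2.Rodrigues(i['rvec'])
o=ctrl.get_obs();T=Ro.from_euler('xyz',o['eef_rot']).as_matrix()
print('cam in tool',T.T@(-R.T@np.array(i['tvec']).ravel()-o['ee_pos'])); print('cam axes in tool',(T.T@R.T).round(2), i['fx'])
print(rel([.50,.03,.34],1.187))
E
```

```text
cam in tool [ 0.0849365   0.00021306 -0.17942257]
cam axes in tool [[ 0.   -0.96 -0.29]
 [ 1.    0.    0.  ]
 [-0.   -0.29  0.96]] 283.22685087641065
(array([ 0.4829, -0.4167, -0.135 ]), np.float64(-1.6391))
```

>>> move_arm:
  targets:
    - [0.03, -0.023, -0.019, 0, 0, 0]
    - [0.062, -0.047, -0.038, 0, 0, 0]
    - [0.094, -0.071, -0.057, 0, 0, 0]
    - [0.126, -0.095, -0.076, 0, 0, 0]
    - [0.16, -0.121, -0.095, 0, 0, 0]
  fingers: 1
  grip_force: 30

```text
time_s: 0.52
ee_pos: [0.2835, -0.363, 0.2956]
eef_rot: [-3.141, 0.0, 0.328]
force: [0.6, 1.1, -0.1]
grip_width: 0.0939
```

>>> move_arm:
  targets:
    - [0.032, -0.024, 0, 0, 0, 0]
    - [0.064, -0.049, 0, 0, 0, 0]
    - [0.096, -0.073, 0, 0, 0, 0]
    - [0.128, -0.097, 0, 0, 0, 0]
    - [0.16, -0.122, 0, 0, 0, 0]

```text
time_s: 0.93
ee_pos: [0.3956, -0.1957, 0.2948]
eef_rot: [3.142, 0.0, 0.329]
force: [1.3, -1.7, -0.6]
grip_width: 0.0942
```

>>> move_arm:
  targets:
    - [0.032, -0.025, 0, 0, 0, -0.18]
    - [0.066, -0.051, 0, 0, 0, -0.36]
    - [0.1, -0.077, 0, 0, 0, -0.54]
    - [0.135, -0.103, 0, 0, 0, -0.72]
    - [0.169, -0.129, 0, 0, 0, -0.9]

```text
time_s: 1.35
ee_pos: [0.511, -0.0232, 0.2947]
eef_rot: [-3.141, 0.0, 0.805]
force: [0.1, -0.3, -0.4]
grip_width: 0.0941
```

>>> move_arm:
  targets:
    - [0, 0, 0, 0, 0, -0.18]
    - [0, 0, 0, 0, 0, -0.36]
    - [0, 0, 0, 0, 0, -0.54]
    - [0, 0, 0, 0, 0, -0.74]
    - [0, 0, 0, 0, 0, -0.74]

```text
time_s: 1.77
ee_pos: [0.5103, -0.0252, 0.2945]
eef_rot: [-3.141, 0.0, 1.193]
force: [0.2, -0.3, -0.3]
grip_width: 0.0939
```

```bash
python3 - <<'E'
from h import *
i=ctrl.camera_info('wrist');im=snap('wrist','w1.png')
np.save('w1.npy',{k:np.array(v) for k,v in i.items()},allow_pickle=True)
o=ctrl.get_obs();print(o['time_s'],o['ee_pos'],o['eef_rot'],o['moment'],o['qpos'])
E
```

```text
1.8167 [ 0.51028988 -0.02530491  0.29459626] [-3.14104586e+00  1.24969860e-04  1.18597884e+00] [-0.04381217 -0.06502748 -0.02531409] [-1.21257598e-01  1.57834655e-01  1.48927030e+00  2.18579016e-05
  1.49504817e+00  2.63558265e-01]
```

View pics/w1.png

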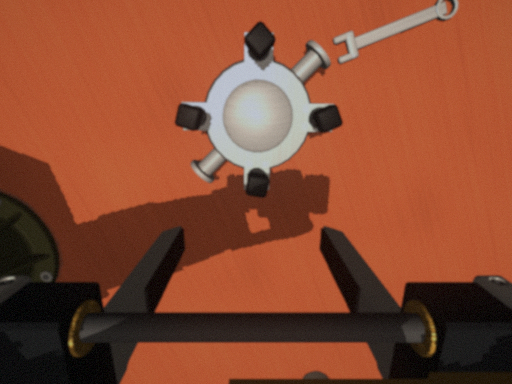

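The wrist view shows knobs at (260,40), (190,117), (325,118) and (257,183), each yawed differently. I'll enlarge them with more contrast to separate the top faces.

```bash
python3 - <<'E'
from h import *
im=cv2.imread('pics/w1.png')
t=[]
for (u,v) in [(260,40),(190,117),(325,118),(257,183)]:
    c=im[v-22:v+22,u-22:u+22].astype(float); c=np.clip(c*4,0,255).astype('uint8')
    t.append(cv2.resize(c,(396,297*396//297),interpolation=cv2.INTER_NEAREST)[:, :])
t=[cv2.resize(x,(300,300),interpolation=cv2.INTER_NEAREST) for x in t]
cv2.imwrite('pics/w1c.png',np.vstack([np.hstack(t[:2]),np.hstack(t[2:])]))
E
```

```text
(no output)
```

View pics/w1c.png

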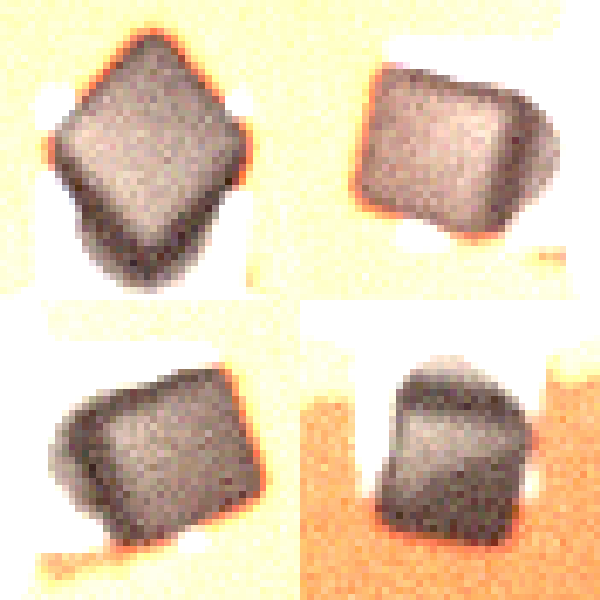

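Corners of the top faces read in tile pixels (6.82x): I'll ray-cast them at z = 0.1455.

```bash
python3 - <<'E'
from h import *
i=np.load('w1.npy',allow_pickle=True).item()
K={'T':((260,40),[(150,32),(243,140),(150,238),(55,145)]),
'L':((190,117),[(82,67),(212,92),(185,230),(58,205)]),
'R':((325,118),[(100,98),(218,70),(262,190),(135,240)]),
'B':((257,183),[(100,115),(230,118),(215,242),(78,225)])}
C={}
for k,((u,v),q) in K.items():
    W=np.array([ray(i,u-22+a/6.818-.5,v-22+b/6.818-.5,.1455)[:2] for a,b in q])
    e=np.roll(W,-1,0)-W
    an=np.degrees(np.arctan2(e[:,1],e[:,0]))%90
    C[k]=W.mean(0); print(k,C[k].round(4),(np.linalg.norm(e,axis=1)*1e3).round(1),an.round(1))
print((C['T']+C['B'])/2,(C['L']+C['R'])/2, np.linalg.norm(C['T']-C['B']),np.linalg.norm(C['L']-C['R']))
for a,b in('TB','LR'):
    d=C[a]-C[b]; print(np.degrees(np.arctan2(d[1],d[0])))
E
```

```text
T [0.5759 0.1176] [20.3 19.5 19.4 20.9] [23.  22.3 27.  25. ]
L [0.4727 0.0742] [21.2 22.6 21.1 22.4] [57.9 53.9 57.4 54. ]
R [0.6192 0.0149] [19.3 20.8 21.9 23.7] [81.4  3.5 90.  86.4]
B [ 0.5163 -0.0297] [22.7 22.7 24.5 20.3] [67.1 62.6 61.1 57.2]
[0.54606342 0.04394587] [0.54593272 0.04459467] 0.15887816096545 0.1580978364667527
67.9582794107117
157.97386163519658
```

>>> move_arm:
  targets:
    - [0.031, 0.0014, 0.025, 0, 0, -0.16]
    - [0.063, 0.0028, 0.05, 0, 0, -0.32]
    - [0.095, 0.0042, 0.075, 0, 0, -0.48]
    - [0.127, 0.0055, 0.1, 0, 0, -0.64]
    - [0.158, 0.007, 0.125, 0, 0, -0.8]
  fingers: 0.15
  grip_force: 40

```text
time_s: 2.23
ee_pos: [0.5762, 0.1201, 0.1686]
eef_rot: [3.142, -0.0, 1.606]
force: [1.0, -1.0, 1.3]
grip_width: 0.0641
```

>>> move_arm:
  targets:
    - [0, 0, 0, 0, 0, -0.19]
    - [0, 0, 0, 0, 0, -0.38]
    - [0, 0, 0, 0, 0, -0.57]
    - [0, 0, 0, 0, 0, -0.745]
    - [0, 0, 0, 0, 0, -0.745]

```text
time_s: 2.65
ee_pos: [0.5759, 0.1186, 0.1696]
eef_rot: [-3.141, -0.0, 1.997]
force: [0.1, 0.8, 0.0]
grip_width: 0.054
```

```bash
python3 - <<'E'
from h import *
i=ctrl.camera_info('wrist');im=snap('wrist','w2.png')
o=ctrl.get_obs();print(o['time_s'],o['ee_pos'],o['eef_rot'],o['moment'],o['grip_width'])
print(rel([.5760,.1185,.1145],1.995))
E
```

```text
2.7 [0.57590721 0.11848563 0.16970568] [-3.14131226e+00 -1.01865954e-04  1.99186457e+00] [-0.011875   -0.07283963 -0.01214841] 0.053692666760164924
(array([-0.    ,  0.0001,  0.0552]), np.float64(-0.006))
```

View pics/w2.png

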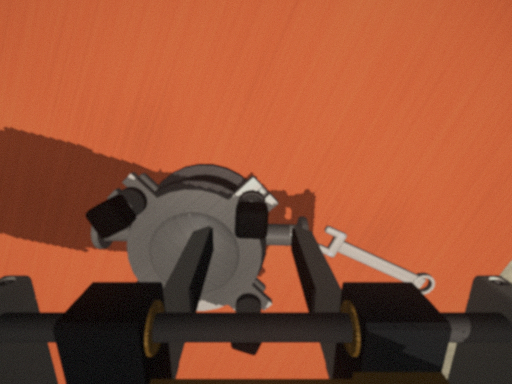

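Knob T appears at (252,215), square to the fingers and centred between them. I'll descend and grip.

>>> move_arm:
  targets:
    - [0, 0, 0.018, 0, 0, 0]
    - [0, 0, 0.036, 0, 0, 0]
    - [0, 0, 0.055, 0, 0, 0]
    - [0, 0, 0.055, 0, 0, 0]
    - [0, 0, 0.055, 0, 0, 0]

```text
time_s: 3.12
ee_pos: [0.5757, 0.1185, 0.1147]
eef_rot: [-3.14, -0.0, 1.993]
force: [1.2, -0.3, 0.3]
grip_width: 0.0543
```

>>> move_arm:
  targets:
    - [0, 0, 0, 0, 0, 0]
    - [0, 0, 0, 0, 0, 0]
    - [0, 0, 0, 0, 0, 0]
    - [0, 0, 0, 0, 0, 0]
    - [0, 0, 0, 0, 0, 0]
  fingers: -1

```text
time_s: 3.53
ee_pos: [0.5753, 0.1182, 0.1152]
eef_rot: [-3.14, 0.0, 1.996]
force: [-0.1, -0.6, 8.9]
grip_width: 0.026
```

```bash
cat > o.py <<'E'
from h import *
o=ctrl.get_obs();print(round(o['time_s'],2),o['ee_pos'].round(4),'yaw',o['eef_rot'][2].round(4),'F',o['force'].round(2),'M',o['moment'].round(3),'w',round(o['grip_width'],4))
E
python3 o.py
```

```text
3.53 [0.5753 0.1182 0.1152] yaw 1.996 F [-0.09 -0.62  8.85] M [-0.147 -0.069 -0.079] w 0.026
```

>>> move_arm:
  targets:
    - [0, 0, 0.0003, 0, 0, 0.0955]
    - [0, 0, 0.0003, 0, 0, 0.0955]
    - [0, 0, 0.0003, 0, 0, 0.0955]
    - [0, 0, 0.0003, 0, 0, 0.0955]
    - [0, 0, 0.0003, 0, 0, 0.0955]

```text
time_s: 3.95
ee_pos: [0.5754, 0.1182, 0.1151]
eef_rot: [-3.14, 0.0, 1.946]
force: [-5.9, -2.9, 6.0]
grip_width: 0.0256
```

```bash
python3 o.py
```

```text
3.95 [0.5754 0.1182 0.1151] yaw 1.946 F [-5.9  -2.91  5.96] M [-0.591  1.094 -0.092] w 0.0256
```

>>> move_arm:
  targets:
    - [0, 0, 0.0003, 0, 0, 0.0955]
    - [0, 0, 0.0003, 0, 0, 0.0955]
    - [0, 0, 0.0003, 0, 0, 0.0955]
    - [0, 0, 0.0003, 0, 0, 0.0955]
    - [0, 0, 0.0003, 0, 0, 0.0955]

```text
time_s: 4.37
ee_pos: [0.5754, 0.1182, 0.1147]
eef_rot: [-3.14, 0.0, 1.896]
force: [-7.2, -1.8, 5.0]
grip_width: 0.0255
```

```bash
python3 o.py
```

```text
4.37 [0.5754 0.1182 0.1147] yaw 1.896 F [-7.16 -1.85  4.97] M [-0.535  1.145 -0.09 ] w 0.0255
```

>>> move_arm:
  targets:
    - [0, 0, 0.0003, 0, 0, 0.0955]
    - [0, 0, 0.0003, 0, 0, 0.0955]
    - [0, 0, 0.0003, 0, 0, 0.0955]
    - [0, 0, 0.0003, 0, 0, 0.0955]
    - [0, 0, 0.0003, 0, 0, 0.0955]

```text
time_s: 4.78
ee_pos: [0.5754, 0.1182, 0.1144]
eef_rot: [-3.14, 0.0, 1.846]
force: [-7.4, -3.7, 5.3]
grip_width: 0.026
```

```bash
python3 o.py
```

```text
4.78 [0.5754 0.1182 0.1144] yaw 1.846 F [-7.44 -3.74  5.34] M [-0.576  1.148 -0.077] w 0.026
```

>>> move_arm:
  targets:
    - [0, 0, 0.0003, 0, 0, 0.0955]
    - [0, 0, 0.0003, 0, 0, 0.0955]
    - [0, 0, 0.0003, 0, 0, 0.0955]
    - [0, 0, 0.0003, 0, 0, 0.0955]
    - [0, 0, 0.0003, 0, 0, 0.0955]

```text
time_s: 5.2
ee_pos: [0.5755, 0.1182, 0.1142]
eef_rot: [-3.14, 0.0, 1.796]
force: [-6.8, -2.9, 5.7]
grip_width: 0.026
```

```bash
python3 o.py
```

```text
5.2 [0.5755 0.1182 0.1142] yaw 1.796 F [-6.76 -2.91  5.65] M [-0.591  1.099 -0.064] w 0.026
```

>>> move_arm:
  targets:
    - [0, 0, 0.0003, 0, 0, 0.0955]
    - [0, 0, 0.0003, 0, 0, 0.0955]
    - [0, 0, 0.0003, 0, 0, 0.0955]
    - [0, 0, 0.0003, 0, 0, 0.0955]
    - [0, 0, 0.0003, 0, 0, 0.0955]

```text
time_s: 5.62
ee_pos: [0.5755, 0.1182, 0.114]
eef_rot: [-3.14, 0.0, 1.746]
force: [-7.0, -3.7, 7.3]
grip_width: 0.0258
```

```bash
python3 o.py
```

```text
5.62 [0.5755 0.1182 0.114 ] yaw 1.7461 F [-7.05 -3.7   7.35] M [-0.615  1.247 -0.088] w 0.0258
```

```bash
cat > o.py <<'E'
from h import *
M=[]
for k in range(3):
    o=ctrl.get_obs(); M.append(o['moment'][2])
    if k<2: ctrl.camera('top')
print(round(o['time_s'],2),o['ee_pos'].round(4),'yaw',o['eef_rot'][2].round(4),'F',o['force'].round(1),'Mxy',o['moment'][:2].round(2),'Mz',np.round(M,3),'mean',np.mean(M).round(3))
E
python3 o.py
```

```text
5.72 [0.5755 0.1183 0.114 ] yaw 1.746 F [-7.8 -2.8  7.1] Mxy [-0.64  1.23] Mz [-0.088 -0.058 -0.056] mean -0.068
```

>>> move_arm:
  targets:
    - [0, 0, 0.0003, 0, 0, 0.0955]
    - [0, 0, 0.0003, 0, 0, 0.0955]
    - [0, 0, 0.0003, 0, 0, 0.0955]
    - [0, 0, 0.0003, 0, 0, 0.0955]
    - [0, 0, 0.0003, 0, 0, 0.0955]

```text
time_s: 6.13
ee_pos: [0.5755, 0.1182, 0.1138]
eef_rot: [-3.141, 0.0, 1.696]
force: [-7.2, -3.6, 6.6]
grip_width: 0.0257
```

```bash
python3 o.py
```

```text
6.23 [0.5755 0.1183 0.1138] yaw 1.696 F [-7.2 -3.8  7.4] Mxy [-0.66  1.24] Mz [-0.046 -0.022 -0.047] mean -0.038
```

>>> move_arm:
  targets:
    - [0, 0, 0.0003, 0, 0, 0.0955]
    - [0, 0, 0.0003, 0, 0, 0.0955]
    - [0, 0, 0.0003, 0, 0, 0.0955]
    - [0, 0, 0.0003, 0, 0, 0.0955]
    - [0, 0, 0.0003, 0, 0, 0.0955]

```text
time_s: 6.65
ee_pos: [0.5755, 0.1183, 0.1135]
eef_rot: [-3.141, 0.001, 1.646]
force: [-7.4, -3.7, 8.3]
grip_width: 0.0257
```

```bash
python3 o.py
```

```text
6.75 [0.5755 0.1183 0.1136] yaw 1.6461 F [-7.1 -3.4  7.9] Mxy [-0.64  1.3 ] Mz [-0.004  0.037 -0.004] mean 0.009
```

Readings rose from -0.09 (loose) through -0.04 to about 0.01, so T is nipped. I'll release it and go to the opposite knob, B.

>>> move_arm:
  targets:
    - [0, 0, 0, 0, 0, 0]
    - [0, 0, 0, 0, 0, 0]
    - [0, 0, 0, 0, 0, 0]
    - [0, 0, -0.02, 0, 0, 0]
    - [0, 0, -0.055, 0, 0, 0]
  fingers: 0.15

```text
time_s: 7.17
ee_pos: [0.5744, 0.1184, 0.165]
eef_rot: [-3.135, 0.0, 1.646]
force: [0.0, 0.0, -0.3]
grip_width: 0.0531
```

>>> move_arm:
  targets:
    - [-0.029, -0.014, 0, 0, 0, 0.18]
    - [-0.058, -0.028, 0, 0, 0, 0.36]
    - [-0.087, -0.042, 0, 0, 0, 0.54]
    - [-0.116, -0.057, 0, 0, 0, 0.72]
    - [-0.1436, -0.0705, 0, 0, 0, 0.9]

```text
time_s: 7.58
ee_pos: [0.5157, -0.0312, 0.1678]
eef_rot: [3.141, -0.0, 1.171]
force: [1.2, 0.3, -0.1]
grip_width: 0.0541
```

>>> move_arm:
  targets:
    - [0, 0, 0, 0, 0, 0.177]
    - [0, 0, 0, 0, 0, 0.177]
    - [0, 0, 0, 0, 0, 0.177]
    - [0, 0, 0, 0, 0, 0.177]
    - [0, 0, 0, 0, 0, 0.177]

```text
time_s: 8.0
ee_pos: [0.5167, -0.0292, 0.1677]
eef_rot: [-3.142, -0.0, 1.086]
force: [-0.4, -0.6, -0.5]
grip_width: 0.0542
```

```bash
python3 - <<'E'
from h import *
im=snap('wrist','w3.png')
o=ctrl.get_obs();print(o['time_s'],o['ee_pos'],o['eef_rot'],o['moment'],o['grip_width'])
print(rel([.516,-.0299,.1145],1.082))
E
```

```text
8.05 [ 0.51668213 -0.02925889  0.16763387] [-3.14141242e+00  1.90037101e-05  1.08530424e+00] [-0.10904657 -0.04368714 -0.02502201] 0.05393363881282188
(array([-0.0009, -0.0003,  0.0531]), np.float64(0.0063))
```

View pics/w3.png

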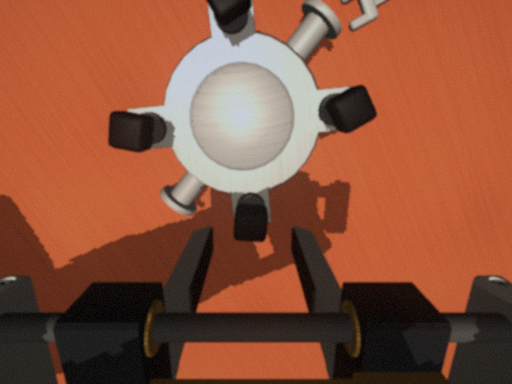

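Knob B at (251,217) is centred and square. I'll descend, grip and step.

>>> move_arm:
  targets:
    - [-0.0008, 0, 0.018, 0, 0, 0]
    - [-0.0008, 0, 0.036, 0, 0, 0]
    - [-0.0008, 0, 0.053, 0, 0, 0]
    - [-0.0008, 0, 0.053, 0, 0, 0]
    - [-0.0008, 0, 0.053, 0, 0, 0]

```text
time_s: 8.47
ee_pos: [0.516, -0.0303, 0.1146]
eef_rot: [-3.14, 0.0, 1.084]
force: [-0.2, 0.8, 0.4]
grip_width: 0.0539
```

>>> move_arm:
  targets:
    - [0, 0, 0, 0, 0, 0]
    - [0, 0, 0, 0, 0, 0]
    - [0, 0, 0, 0, 0, 0]
    - [0, 0, 0, 0, 0, 0]
    - [0, 0, 0, 0, 0, 0]
  fingers: -1

```text
time_s: 8.88
ee_pos: [0.5149, -0.03, 0.1149]
eef_rot: [-3.138, 0.0, 1.082]
force: [-5.6, 3.2, 11.7]
grip_width: 0.0261
```

>>> move_arm:
  targets:
    - [0, 0, 0.0003, 0, 0, 0.0955]
    - [0, 0, 0.0003, 0, 0, 0.0955]
    - [0, 0, 0.0003, 0, 0, 0.0955]
    - [0, 0, 0.0003, 0, 0, 0.0955]
    - [0, 0, 0.0003, 0, 0, 0.0955]

```text
time_s: 9.3
ee_pos: [0.515, -0.0301, 0.1148]
eef_rot: [-3.139, 0.001, 1.033]
force: [-11.7, 3.6, 8.8]
grip_width: 0.0262
```

```bash
python3 o.py
```

```text
9.4 [ 0.515  -0.0301  0.1148] yaw 1.0326 F [-11.1   4.5   8.4] Mxy [0.75 2.07] Mz [-0.129 -0.101 -0.099] mean -0.11
```

>>> move_arm:
  targets:
    - [0, 0, 0.0003, 0, 0, 0.0955]
    - [0, 0, 0.0003, 0, 0, 0.0955]
    - [0, 0, 0.0003, 0, 0, 0.0955]
    - [0, 0, 0.0003, 0, 0, 0.0955]
    - [0, 0, 0.0003, 0, 0, 0.0955]

```text
time_s: 9.82
ee_pos: [0.515, -0.0301, 0.1145]
eef_rot: [-3.139, 0.001, 0.983]
force: [-12.0, 4.8, 8.7]
grip_width: 0.026
```

```bash
python3 o.py
```

```text
9.92 [ 0.515  -0.0301  0.1145] yaw 0.9826 F [-11.    4.8   8.5] Mxy [0.82 2.12] Mz [-0.059 -0.103 -0.053] mean -0.072
```

>>> move_arm:
  targets:
    - [0, 0, 0.0003, 0, 0, 0.0955]
    - [0, 0, 0.0003, 0, 0, 0.0955]
    - [0, 0, 0.0003, 0, 0, 0.0955]
    - [0, 0, 0.0003, 0, 0, 0.0955]
    - [0, 0, 0.0003, 0, 0, 0.0955]

```text
time_s: 10.33
ee_pos: [0.515, -0.0301, 0.1142]
eef_rot: [-3.139, 0.001, 0.933]
force: [-11.0, 4.4, 8.2]
grip_width: 0.0259
```

```bash
python3 o.py
```

```text
10.43 [ 0.515  -0.0301  0.1142] yaw 0.9326 F [-10.4   5.5   8.3] Mxy [0.82 2.06] Mz [-0.082 -0.073 -0.092] mean -0.082
```

>>> move_arm:
  targets:
    - [0, 0, 0.0003, 0, 0, 0.0955]
    - [0, 0, 0.0003, 0, 0, 0.0955]
    - [0, 0, 0.0003, 0, 0, 0.0955]
    - [0, 0, 0.0003, 0, 0, 0.0955]
    - [0, 0, 0.0003, 0, 0, 0.0955]

```text
time_s: 10.85
ee_pos: [0.515, -0.0301, 0.1139]
eef_rot: [-3.139, 0.001, 0.883]
force: [-10.4, 4.5, 7.9]
grip_width: 0.0259
```

```bash
python3 o.py
```

```text
10.95 [ 0.515  -0.0301  0.1139] yaw 0.8827 F [-11.2   5.3   8.3] Mxy [0.84 2.03] Mz [-0.104 -0.155 -0.083] mean -0.114
```

>>> move_arm:
  targets:
    - [0, 0, 0.0003, 0, 0, 0.0955]
    - [0, 0, 0.0003, 0, 0, 0.0955]
    - [0, 0, 0.0003, 0, 0, 0.0955]
    - [0, 0, 0.0003, 0, 0, 0.0955]
    - [0, 0, 0.0003, 0, 0, 0.0955]

```text
time_s: 11.37
ee_pos: [0.515, -0.0301, 0.1136]
eef_rot: [-3.139, 0.001, 0.833]
force: [-11.3, 4.9, 8.6]
grip_width: 0.0265
```

```bash
python3 o.py
```

```text
11.47 [ 0.515  -0.0301  0.1136] yaw 0.8326 F [-10.7   3.8   9. ] Mxy [0.84 2.06] Mz [-0.083 -0.101 -0.068] mean -0.084
```

>>> move_arm:
  targets:
    - [0, 0, 0.0003, 0, 0, 0.0955]
    - [0, 0, 0.0003, 0, 0, 0.0955]
    - [0, 0, 0.0003, 0, 0, 0.0955]
    - [0, 0, 0.0003, 0, 0, 0.0955]
    - [0, 0, 0.0003, 0, 0, 0.0955]

```text
time_s: 11.88
ee_pos: [0.515, -0.0301, 0.1133]
eef_rot: [-3.139, 0.001, 0.783]
force: [-11.3, 3.7, 8.2]
grip_width: 0.0262
```

```bash
python3 o.py
```

```text
11.98 [ 0.515  -0.0301  0.1133] yaw 0.7826 F [-11.    4.5   8.9] Mxy [0.86 1.99] Mz [-0.124 -0.134 -0.048] mean -0.102
```

>>> move_arm:
  targets:
    - [0, 0, 0.0003, 0, 0, 0.0955]
    - [0, 0, 0.0003, 0, 0, 0.0955]
    - [0, 0, 0.0003, 0, 0, 0.0955]
    - [0, 0, 0.0003, 0, 0, 0.0955]
    - [0, 0, 0.0003, 0, 0, 0.0955]

```text
time_s: 12.4
ee_pos: [0.515, -0.0301, 0.113]
eef_rot: [-3.139, 0.001, 0.733]
force: [-11.5, 4.2, 8.7]
grip_width: 0.0259
```

```bash
python3 o.py
```

```text
12.5 [ 0.515  -0.0301  0.113 ] yaw 0.7326 F [-10.8   4.6  10. ] Mxy [0.84 2.1 ] Mz [-0.025 -0.091 -0.058] mean -0.058
```

>>> move_arm:
  targets:
    - [0, 0, 0.0003, 0, 0, 0.0955]
    - [0, 0, 0.0003, 0, 0, 0.0955]
    - [0, 0, 0.0003, 0, 0, 0.0955]
    - [0, 0, 0.0003, 0, 0, 0.0955]
    - [0, 0, 0.0003, 0, 0, 0.0955]

```text
time_s: 12.92
ee_pos: [0.515, -0.0301, 0.1128]
eef_rot: [-3.139, 0.001, 0.683]
force: [-11.0, 4.0, 10.6]
grip_width: 0.0258
```

```bash
python3 o.py
```

```text
13.02 [ 0.515  -0.0301  0.1128] yaw 0.6826 F [-12.1   4.1  10.5] Mxy [0.84 2.19] Mz [-0.071 -0.046 -0.11 ] mean -0.076
```

>>> move_arm:
  targets:
    - [0, 0, 0.0003, 0, 0, 0.0955]
    - [0, 0, 0.0003, 0, 0, 0.0955]
    - [0, 0, 0.0003, 0, 0, 0.0955]
    - [0, 0, 0.0003, 0, 0, 0.0955]
    - [0, 0, 0.0003, 0, 0, 0.0955]

```text
time_s: 13.43
ee_pos: [0.515, -0.0301, 0.1126]
eef_rot: [-3.139, 0.002, 0.633]
force: [-11.9, 4.6, 10.7]
grip_width: 0.0259
```

```bash
python3 o.py
```

```text
13.53 [ 0.515  -0.0301  0.1126] yaw 0.6326 F [-12.6   4.2  10.5] Mxy [0.84 2.26] Mz [-0.027 -0.07  -0.055] mean -0.051
```

>>> move_arm:
  targets:
    - [0, 0, 0.0003, 0, 0, 0.0955]
    - [0, 0, 0.0003, 0, 0, 0.0955]
    - [0, 0, 0.0003, 0, 0, 0.0955]
    - [0, 0, 0.0003, 0, 0, 0.0955]
    - [0, 0, 0.0003, 0, 0, 0.0955]

```text
time_s: 13.95
ee_pos: [0.515, -0.0301, 0.1124]
eef_rot: [-3.139, 0.002, 0.583]
force: [-12.7, 4.3, 11.5]
grip_width: 0.0262
```

```bash
python3 o.py
```

```text
14.05 [ 0.515  -0.0301  0.1124] yaw 0.5827 F [-13.2   4.6  12.5] Mxy [0.85 2.3 ] Mz [-0.063 -0.01  -0.022] mean -0.032
```

>>> move_arm:
  targets:
    - [0, 0, 0.0002, 0, 0, 0.06]
    - [0, 0, 0.0002, 0, 0, 0.06]
    - [0, 0, 0.0002, 0, 0, 0.06]
    - [0, 0, 0.0002, 0, 0, 0.06]
    - [0, 0, 0.0002, 0, 0, 0.06]

```text
time_s: 14.47
ee_pos: [0.515, -0.0301, 0.1122]
eef_rot: [-3.139, 0.002, 0.551]
force: [-12.6, 5.0, 12.3]
grip_width: 0.0259
```

```bash
python3 o.py; python3 -c "
from h import *
print(rel([.6192,.0138,.167],1.53,base=([.515,-.0301,.167],.5513)))"
```

```text
14.57 [ 0.515  -0.0301  0.1122] yaw 0.5513 F [-13.4   4.2  12.7] Mxy [0.9 2.4] Mz [0.067 0.054 0.072] mean 0.064
(array([0.1118, 0.0172, 0.    ]), np.float64(-1.8692))
```

>>> move_arm:
  targets:
    - [0, 0, 0, 0, 0, 0]
    - [0, 0, 0, 0, 0, 0]
    - [0, 0, 0, 0, 0, 0]
    - [0, 0, -0.02, 0, 0, 0]
    - [0, 0, -0.056, 0, 0, 0]
  fingers: 0.15

```text
time_s: 14.98
ee_pos: [0.5145, -0.0305, 0.1651]
eef_rot: [-3.138, 0.005, 0.551]
force: [0.3, 0.6, -0.5]
grip_width: 0.0531
```

>>> move_arm:
  targets:
    - [0.023, 0.0034, 0, 0, 0, -0.19]
    - [0.045, 0.0068, 0, 0, 0, -0.38]
    - [0.067, 0.01, 0, 0, 0, -0.57]
    - [0.09, 0.0136, 0, 0, 0, -0.76]
    - [0.1115, 0.017, 0, 0, 0, -0.95]

```text
time_s: 15.4
ee_pos: [0.6211, 0.0137, 0.1675]
eef_rot: [3.141, -0.0, 1.053]
force: [-0.2, -0.5, -0.2]
grip_width: 0.0541
```

>>> move_arm:
  targets:
    - [0, 0, 0, 0, 0, -0.2]
    - [0, 0, 0, 0, 0, -0.4]
    - [0, 0, 0, 0, 0, -0.6]
    - [0, 0, 0, 0, 0, -0.8]
    - [0, 0, 0, 0, 0, -0.92]

```text
time_s: 15.82
ee_pos: [0.6201, 0.0132, 0.1674]
eef_rot: [-3.142, 0.0, 1.536]
force: [0.5, -0.6, 0.4]
grip_width: 0.054
```

```bash
python3 - <<'E'
from h import *
im=snap('wrist','w4.png')
o=ctrl.get_obs();print(o['time_s'],o['ee_pos'],o['eef_rot'],o['moment'],o['grip_width'])
print(rel([.6192,.0138,.1145],1.53))
E
```

```text
15.8667 [0.62010119 0.01316756 0.16741093] [-3.14152554e+00  7.02026871e-05  1.53845355e+00] [-0.03466752 -0.11633378 -0.01832345] 0.05386576419611697
(array([ 0.0006, -0.0009,  0.0529]), np.float64(0.0161))
```

View pics/w4.png

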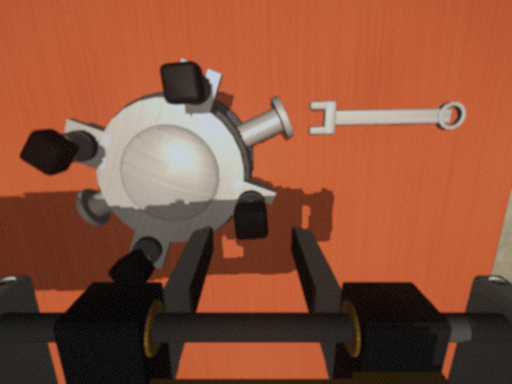

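Knob R at (251,215) is near centred and square. I'll descend, grip and step.

>>> move_arm:
  targets:
    - [0.0005, -0.001, 0.018, 0, 0, 0]
    - [0.0005, -0.001, 0.036, 0, 0, 0]
    - [0.0005, -0.001, 0.053, 0, 0, 0]
    - [0.0005, -0.001, 0.053, 0, 0, 0]
    - [0.0005, -0.001, 0.053, 0, 0, 0]

```text
time_s: 16.28
ee_pos: [0.6189, 0.0137, 0.1143]
eef_rot: [-3.14, 0.0, 1.529]
force: [0.4, -0.6, 1.1]
grip_width: 0.0539
```

>>> move_arm:
  targets:
    - [0, 0, 0, 0, 0, 0]
    - [0, 0, 0, 0, 0, 0]
    - [0, 0, 0, 0, 0, 0]
    - [0, 0, 0, 0, 0, 0]
    - [0, 0, 0, 0, 0, 0]
  fingers: -1

```text
time_s: 16.7
ee_pos: [0.6191, 0.0138, 0.115]
eef_rot: [3.141, 0.0, 1.53]
force: [0.5, -0.1, 2.4]
grip_width: 0.0259
```

>>> move_arm:
  targets:
    - [0, 0, 0.0003, 0, 0, 0.0955]
    - [0, 0, 0.0003, 0, 0, 0.0955]
    - [0, 0, 0.0003, 0, 0, 0.0955]
    - [0, 0, 0.0003, 0, 0, 0.0955]
    - [0, 0, 0.0003, 0, 0, 0.0955]

```text
time_s: 17.12
ee_pos: [0.6192, 0.0138, 0.1146]
eef_rot: [3.141, -0.0, 1.481]
force: [-0.8, -1.1, 3.9]
grip_width: 0.0263
```

```bash
python3 o.py
```

```text
17.22 [0.6192 0.0138 0.1145] yaw 1.4807 F [-1.4  0.4  4.1] Mxy [-0.04  0.08] Mz [-0.027 -0.089 -0.114] mean -0.077
```

>>> move_arm:
  targets:
    - [0, 0, 0.0003, 0, 0, 0.0955]
    - [0, 0, 0.0003, 0, 0, 0.0955]
    - [0, 0, 0.0003, 0, 0, 0.0955]
    - [0, 0, 0.0003, 0, 0, 0.0955]
    - [0, 0, 0.0003, 0, 0, 0.0955]

```text
time_s: 17.63
ee_pos: [0.6192, 0.0138, 0.1142]
eef_rot: [3.141, -0.0, 1.432]
force: [-0.8, 0.1, 5.7]
grip_width: 0.0264
```

```bash
python3 o.py
```

```text
17.73 [0.6192 0.0138 0.1142] yaw 1.4318 F [-1.   0.4  5.6] Mxy [-0.05  0.01] Mz [-0.063 -0.039 -0.079] mean -0.06
```

>>> move_arm:
  targets:
    - [0, 0, 0.0003, 0, 0, 0.0955]
    - [0, 0, 0.0003, 0, 0, 0.0955]
    - [0, 0, 0.0003, 0, 0, 0.0955]
    - [0, 0, 0.0003, 0, 0, 0.0955]
    - [0, 0, 0.0003, 0, 0, 0.0955]

```text
time_s: 18.15
ee_pos: [0.6192, 0.0138, 0.1139]
eef_rot: [3.141, -0.0, 1.382]
force: [-0.9, 0.4, 5.5]
grip_width: 0.0261
```

```bash
python3 o.py
```

```text
18.25 [0.6192 0.0138 0.1139] yaw 1.3819 F [-0.5 -0.2  5.4] Mxy [0.   0.06] Mz [-0.1   -0.118 -0.082] mean -0.1
```

Grip is well centred and the knob is still loose. Continuing.

>>> move_arm:
  targets:
    - [0, 0, 0.0003, 0, 0, 0.0955]
    - [0, 0, 0.0003, 0, 0, 0.0955]
    - [0, 0, 0.0003, 0, 0, 0.0955]
    - [0, 0, 0.0003, 0, 0, 0.0955]
    - [0, 0, 0.0003, 0, 0, 0.0955]

```text
time_s: 18.67
ee_pos: [0.6192, 0.0138, 0.1137]
eef_rot: [3.141, -0.0, 1.332]
force: [-1.1, -0.5, 5.1]
grip_width: 0.0263
```

```bash
python3 o.py
```

```text
18.77 [0.6192 0.0138 0.1137] yaw 1.3319 F [-1.5  0.1  5.6] Mxy [-0.02  0.13] Mz [-0.014 -0.052 -0.048] mean -0.038
```

>>> move_arm:
  targets:
    - [0, 0, 0.0003, 0, 0, 0.0955]
    - [0, 0, 0.0003, 0, 0, 0.0955]
    - [0, 0, 0.0003, 0, 0, 0.0955]
    - [0, 0, 0.0003, 0, 0, 0.0955]
    - [0, 0, 0.0003, 0, 0, 0.0955]

```text
time_s: 19.18
ee_pos: [0.6192, 0.0138, 0.1134]
eef_rot: [3.141, -0.0, 1.282]
force: [-0.2, 0.4, 7.0]
grip_width: 0.0263
```

```bash
python3 o.py
```

```text
19.28 [0.6192 0.0138 0.1135] yaw 1.2818 F [-0.5  0.   6.7] Mxy [-0.06  0.15] Mz [-0.003 -0.013 -0.016] mean -0.011
```

>>> move_arm:
  targets:
    - [0, 0, 0.0003, 0, 0, 0.0955]
    - [0, 0, 0.0003, 0, 0, 0.0955]
    - [0, 0, 0.0003, 0, 0, 0.0955]
    - [0, 0, 0.0003, 0, 0, 0.0955]
    - [0, 0, 0.0003, 0, 0, 0.0955]

```text
time_s: 19.7
ee_pos: [0.6192, 0.0138, 0.1133]
eef_rot: [3.141, -0.0, 1.232]
force: [-1.4, -0.8, 7.3]
grip_width: 0.026
```

```bash
python3 o.py
```

```text
19.8 [0.6192 0.0138 0.1133] yaw 1.2319 F [-1.4 -0.3  6.7] Mxy [-0.03  0.24] Mz [-0.083 -0.016 -0.001] mean -0.034
```

R is nipped. On to L, opposite it.

>>> move_arm:
  targets:
    - [0, 0, 0, 0, 0, 0]
    - [0, 0, 0, 0, 0, 0]
    - [0, 0, 0, 0, 0, 0]
    - [0, 0, -0.02, 0, 0, 0]
    - [0, 0, -0.055, 0, 0, 0]
  fingers: 0.15

```text
time_s: 20.22
ee_pos: [0.6172, 0.0138, 0.1644]
eef_rot: [-3.134, 0.002, 1.231]
force: [0.4, 0.2, -0.3]
grip_width: 0.0532
```

>>> move_arm:
  targets:
    - [0.0015, -0.032, 0, 0, 0, 0.1]
    - [0.003, -0.064, 0, 0, 0, 0.2]
    - [0.0045, -0.096, 0, 0, 0, 0.3]
    - [0.006, -0.128, 0, 0, 0, 0.4]
    - [0.0074, -0.16, 0, 0, 0, 0.493]

```text
time_s: 20.63
ee_pos: [0.469, 0.0746, 0.1674]
eef_rot: [-3.141, 0.0, 0.97]
force: [-0.3, 1.0, 0.6]
grip_width: 0.0542
```

>>> move_arm:
  targets:
    - [0, 0, 0, 0, 0, 0]
    - [0, 0, 0, 0, 0, 0]
    - [0, 0, 0, 0, 0, 0]
    - [0, 0, 0, 0, 0, 0]
    - [0, 0, 0, 0, 0, 0]

```text
time_s: 21.05
ee_pos: [0.4713, 0.0738, 0.1675]
eef_rot: [-3.141, 0.0, 0.972]
force: [-0.6, 0.0, 1.2]
grip_width: 0.0541
```

```bash
python3 - <<'E'
from h import *
im=snap('wrist','w5.png')
o=ctrl.get_obs();print(o['time_s'],o['ee_pos'],o['eef_rot'],o['moment'],o['grip_width'])
print(rel([.4711,.0738,.1145],.974))
E
```

```text
21.1 [0.47119181 0.0738731  0.16745288] [-3.14122283e+00  3.28711826e-04  9.71726570e-01] [ 0.00138732 -0.07502823 -0.00884351] 0.05363513267786535
(array([-0.0001, -0.    ,  0.053 ]), np.float64(-0.0043))
```

View pics/w5.png

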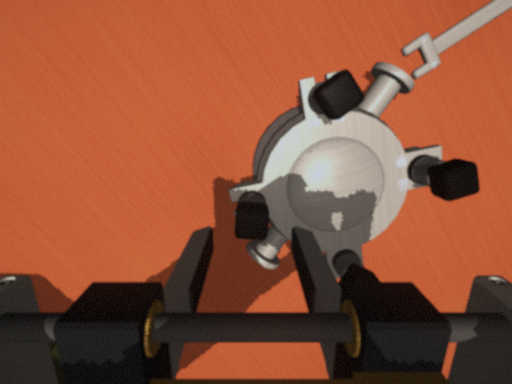

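Knob L at (252,215) is centred and square. I'll descend, grip and step.

>>> move_arm:
  targets:
    - [0, 0, 0.018, 0, 0, 0]
    - [0, 0, 0.036, 0, 0, 0]
    - [0, 0, 0.053, 0, 0, 0]
    - [0, 0, 0.053, 0, 0, 0]
    - [0, 0, 0.053, 0, 0, 0]

```text
time_s: 21.52
ee_pos: [0.4707, 0.074, 0.1145]
eef_rot: [-3.14, 0.001, 0.972]
force: [0.0, -0.1, 0.5]
grip_width: 0.0538
```

>>> move_arm:
  targets:
    - [0, 0, 0, 0, 0, 0]
    - [0, 0, 0, 0, 0, 0]
    - [0, 0, 0, 0, 0, 0]
    - [0, 0, 0, 0, 0, 0]
    - [0, 0, 0, 0, 0, 0]
  fingers: -1

```text
time_s: 21.93
ee_pos: [0.4711, 0.0742, 0.1153]
eef_rot: [3.141, -0.001, 0.972]
force: [0.9, 0.0, 2.4]
grip_width: 0.0262
```

>>> move_arm:
  targets:
    - [0, 0, 0.0003, 0, 0, 0.0955]
    - [0, 0, 0.0003, 0, 0, 0.0955]
    - [0, 0, 0.0003, 0, 0, 0.0955]
    - [0, 0, 0.0003, 0, 0, 0.0955]
    - [0, 0, 0.0003, 0, 0, 0.0955]

```text
time_s: 22.35
ee_pos: [0.471, 0.0742, 0.1148]
eef_rot: [3.141, -0.001, 0.923]
force: [1.0, -0.7, 5.3]
grip_width: 0.0261
```

```bash
python3 o.py
```

```text
22.45 [0.471  0.0742 0.1148] yaw 0.9228 F [ 1.3 -0.5  6.1] Mxy [-0.24 -0.17] Mz [-0.094 -0.048 -0.089] mean -0.077
```

>>> move_arm:
  targets:
    - [0, 0, 0.0003, 0, 0, 0.0955]
    - [0, 0, 0.0003, 0, 0, 0.0955]
    - [0, 0, 0.0003, 0, 0, 0.0955]
    - [0, 0, 0.0003, 0, 0, 0.0955]
    - [0, 0, 0.0003, 0, 0, 0.0955]

```text
time_s: 22.87
ee_pos: [0.471, 0.0742, 0.1146]
eef_rot: [3.141, -0.001, 0.873]
force: [0.4, -1.0, 5.8]
grip_width: 0.0262
```

```bash
python3 o.py
```

```text
22.97 [0.471  0.0742 0.1145] yaw 0.8728 F [ 0.6 -1.   5.8] Mxy [-0.26 -0.2 ] Mz [-0.109 -0.102 -0.08 ] mean -0.097
```

>>> move_arm:
  targets:
    - [0, 0, 0.0003, 0, 0, 0.0955]
    - [0, 0, 0.0003, 0, 0, 0.0955]
    - [0, 0, 0.0003, 0, 0, 0.0955]
    - [0, 0, 0.0003, 0, 0, 0.0955]
    - [0, 0, 0.0003, 0, 0, 0.0955]

```text
time_s: 23.38
ee_pos: [0.471, 0.0742, 0.1142]
eef_rot: [3.141, -0.001, 0.823]
force: [0.3, -1.3, 5.4]
grip_width: 0.0263
```

```bash
python3 o.py
```

```text
23.48 [0.471  0.0742 0.1142] yaw 0.8228 F [0.2 0.1 6. ] Mxy [-0.18 -0.13] Mz [-0.065 -0.022 -0.07 ] mean -0.052
```

>>> move_arm:
  targets:
    - [0, 0, 0.0003, 0, 0, 0.0955]
    - [0, 0, 0.0003, 0, 0, 0.0955]
    - [0, 0, 0.0003, 0, 0, 0.0955]
    - [0, 0, 0.0003, 0, 0, 0.0955]
    - [0, 0, 0.0003, 0, 0, 0.0955]

```text
time_s: 23.9
ee_pos: [0.471, 0.0742, 0.1139]
eef_rot: [3.141, -0.001, 0.773]
force: [0.6, -1.6, 6.5]
grip_width: 0.0262
```

```bash
python3 o.py
```

```text
24.0 [0.471  0.0742 0.1139] yaw 0.7728 F [ 0.9 -1.9  6.9] Mxy [-0.25 -0.07] Mz [-0.047 -0.093 -0.036] mean -0.059
```

>>> move_arm:
  targets:
    - [0, 0, 0.0003, 0, 0, 0.0955]
    - [0, 0, 0.0003, 0, 0, 0.0955]
    - [0, 0, 0.0003, 0, 0, 0.0955]
    - [0, 0, 0.0003, 0, 0, 0.0955]
    - [0, 0, 0.0003, 0, 0, 0.0955]

```text
time_s: 24.42
ee_pos: [0.471, 0.0742, 0.1137]
eef_rot: [3.141, -0.001, 0.723]
force: [1.0, -1.6, 5.8]
grip_width: 0.026
```

```bash
python3 o.py
```

```text
24.52 [0.471  0.0742 0.1137] yaw 0.7229 F [-0.2 -1.7  6. ] Mxy [-0.22 -0.1 ] Mz [-0.052 -0.11  -0.028] mean -0.063
```

>>> move_arm:
  targets:
    - [0, 0, 0.0003, 0, 0, 0.0955]
    - [0, 0, 0.0003, 0, 0, 0.0955]
    - [0, 0, 0.0003, 0, 0, 0.0955]
    - [0, 0, 0.0003, 0, 0, 0.0955]
    - [0, 0, 0.0003, 0, 0, 0.0955]

```text
time_s: 24.93
ee_pos: [0.471, 0.0742, 0.1134]
eef_rot: [3.141, -0.001, 0.673]
force: [-0.6, -1.0, 7.0]
grip_width: 0.0264
```

```bash
python3 o.py
```

```text
25.03 [0.471  0.0742 0.1134] yaw 0.6728 F [-0.2 -0.5  7.4] Mxy [-0.23 -0.  ] Mz [-0.088 -0.074 -0.044] mean -0.069
```

>>> move_arm:
  targets:
    - [0, 0, 0.0003, 0, 0, 0.0955]
    - [0, 0, 0.0003, 0, 0, 0.0955]
    - [0, 0, 0.0003, 0, 0, 0.0955]
    - [0, 0, 0.0003, 0, 0, 0.0955]
    - [0, 0, 0.0003, 0, 0, 0.0955]

```text
time_s: 25.45
ee_pos: [0.471, 0.0742, 0.1132]
eef_rot: [3.141, -0.001, 0.623]
force: [0.6, -1.6, 8.3]
grip_width: 0.0263
```

```bash
python3 o.py
```

```text
25.55 [0.471  0.0742 0.1132] yaw 0.623 F [-0.6 -0.8  7.8] Mxy [-0.21  0.08] Mz [-0.002 -0.012  0.002] mean -0.004
```

>>> move_arm:
  targets:
    - [0, 0, 0.00015, 0, 0, 0.05]
    - [0, 0, 0.00015, 0, 0, 0.05]
    - [0, 0, 0.00015, 0, 0, 0.05]
    - [0, 0, 0.00015, 0, 0, 0.05]
    - [0, 0, 0.00015, 0, 0, 0.05]

```text
time_s: 25.97
ee_pos: [0.471, 0.0742, 0.1131]
eef_rot: [3.141, -0.001, 0.597]
force: [-1.1, -1.2, 8.6]
grip_width: 0.026
```

```bash
python3 o.py; python3 -c "
from h import *
print(rel([.5753,.1183,.167],1.646,base=([.471,.0742,.167],.597)))
print(rel([.515,-.0301,.167],.5513,base=([.5753,.1183,.167],1.35)))
print(rel([.6192,.0138,.167],1.232,base=([.515,-.0301,.167],.25)))
print(rel([.471,.0742,.167],.597,base=([.6192,.0138,.167],.93)))"
```

```text
26.07 [0.471  0.0742 0.1131] yaw 0.5969 F [-0.6 -0.8  9.3] Mxy [-0.26  0.21] Mz [0.049 0.043 0.028] mean 0.04
(array([0.1111, 0.0222, 0.    ]), np.float64(-2.0034))
(array([-0.158 , -0.0263, -0.    ]), np.float64(1.5254))
(array([ 0.1118, -0.0168, -0.    ]), np.float64(-1.8755))
(array([-0.0402, -0.1549, -0.    ]), np.float64(0.636))
```

All four are nipped. The second round starts with T.

>>> move_arm:
  targets:
    - [0, 0, 0, 0, 0, 0]
    - [0, 0, 0, 0, 0, 0]
    - [0, 0, 0, 0, 0, 0]
    - [0, 0, -0.02, 0, 0, 0]
    - [0, 0, -0.055, 0, 0, 0]
  fingers: 0.15

```text
time_s: 26.48
ee_pos: [0.4689, 0.0741, 0.1651]
eef_rot: [-3.138, 0.006, 0.596]
force: [0.1, -0.2, 0.2]
grip_width: 0.0536
```

>>> move_arm:
  targets:
    - [0.022, 0.0044, 0, 0, 0, -0.2]
    - [0.044, 0.0088, 0, 0, 0, -0.4]
    - [0.066, 0.0133, 0, 0, 0, -0.6]
    - [0.088, 0.0177, 0, 0, 0, -0.8]
    - [0.111, 0.0222, 0, 0, 0, -1.0]

```text
time_s: 26.9
ee_pos: [0.5757, 0.1186, 0.1671]
eef_rot: [-3.141, 0.0, 1.125]
force: [0.2, -0.8, -0.5]
grip_width: 0.0541
```

>>> move_arm:
  targets:
    - [0, 0, 0, 0, 0, -0.21]
    - [0, 0, 0, 0, 0, -0.42]
    - [0, 0, 0, 0, 0, -0.64]
    - [0, 0, 0, 0, 0, -0.86]
    - [0, 0, 0, 0, 0, -1.0]

```text
time_s: 27.32
ee_pos: [0.5748, 0.1182, 0.167]
eef_rot: [-3.141, 0.0, 1.65]
force: [-0.2, -0.7, 0.0]
grip_width: 0.0539
```

>>> move_arm:
  targets:
    - [0, 0, 0, 0, 0, 0]
    - [0, 0, 0, 0, 0, 0]
    - [0, 0, 0, 0, 0, 0]
    - [0, 0, 0, 0, 0, 0]
    - [0, 0, 0, 0, 0, 0]

```text
time_s: 27.73
ee_pos: [0.575, 0.1181, 0.1675]
eef_rot: [-3.141, -0.0, 1.642]
force: [0.3, 0.2, 0.3]
grip_width: 0.054
```

```bash
python3 o.py; python3 -c "
from h import *
print(rel([.5753,.1183,.113],1.646))"
```

```text
27.83 [0.575  0.1181 0.1675] yaw 1.6424 F [-0.3 -0.   0.3] Mxy [-0.02 -0.07] Mz [-0.009 -0.016 -0.023] mean -0.016
(array([0.0001, 0.0003, 0.0545]), np.float64(-0.0069))
```

>>> move_arm:
  targets:
    - [0, 0, 0.018, 0, 0, 0]
    - [0, 0, 0.036, 0, 0, 0]
    - [0, 0, 0.0545, 0, 0, 0]
    - [0, 0, 0.0545, 0, 0, 0]
    - [0, 0, 0.0545, 0, 0, 0]

```text
time_s: 28.25
ee_pos: [0.5748, 0.1181, 0.1128]
eef_rot: [-3.14, 0.0, 1.643]
force: [1.4, -0.6, -0.0]
grip_width: 0.0541
```

>>> move_arm:
  targets:
    - [0, 0, 0, 0, 0, 0]
    - [0, 0, 0, 0, 0, 0]
    - [0, 0, 0, 0, 0, 0]
    - [0, 0, 0, 0, 0, 0]
    - [0, 0, 0, 0, 0, 0]
  fingers: -1
  grip_force: 58

```text
time_s: 28.67
ee_pos: [0.5755, 0.1182, 0.1136]
eef_rot: [3.14, -0.0, 1.643]
force: [0.1, -0.3, 0.9]
grip_width: 0.0256
```

>>> move_arm:
  targets:
    - [0, 0, 0.0003, 0, 0, 0.0955]
    - [0, 0, 0.0003, 0, 0, 0.0955]
    - [0, 0, 0.0003, 0, 0, 0.0955]
    - [0, 0, 0.0003, 0, 0, 0.0955]
    - [0, 0, 0.0003, 0, 0, 0.0955]

```text
time_s: 29.08
ee_pos: [0.5755, 0.1182, 0.1133]
eef_rot: [3.14, -0.0, 1.594]
force: [1.4, 0.5, 5.1]
grip_width: 0.0256
```

```bash
python3 o.py
```

```text
29.18 [0.5754 0.1182 0.1133] yaw 1.5941 F [1.6 1.2 6.4] Mxy [ 0.07 -0.34] Mz [-0.012 -0.019 -0.013] mean -0.015
```

>>> move_arm:
  targets:
    - [0, 0, 0.0003, 0, 0, 0.0955]
    - [0, 0, 0.0003, 0, 0, 0.0955]
    - [0, 0, 0.0003, 0, 0, 0.0955]
    - [0, 0, 0.0003, 0, 0, 0.0955]
    - [0, 0, 0.0003, 0, 0, 0.0955]

```text
time_s: 29.6
ee_pos: [0.5755, 0.1182, 0.1131]
eef_rot: [3.14, -0.0, 1.544]
force: [1.4, -0.1, 6.3]
grip_width: 0.0256
```

```bash
python3 o.py
```

```text
29.7 [0.5755 0.1182 0.1131] yaw 1.5442 F [ 0.8 -0.7  7. ] Mxy [ 0.05 -0.19] Mz [ 0.086  0.039 -0.023] mean 0.034
```

>>> move_arm:
  targets:
    - [0, 0, 0.0003, 0, 0, 0.0955]
    - [0, 0, 0.0003, 0, 0, 0.0955]
    - [0, 0, 0.0003, 0, 0, 0.0955]
    - [0, 0, 0.0003, 0, 0, 0.0955]
    - [0, 0, 0.0003, 0, 0, 0.0955]

```text
time_s: 30.12
ee_pos: [0.5755, 0.1182, 0.1129]
eef_rot: [3.14, -0.0, 1.494]
force: [1.0, 0.3, 7.4]
grip_width: 0.0258
```

```bash
python3 o.py
```

```text
30.22 [0.5755 0.1182 0.1129] yaw 1.4942 F [0.6 0.  6.8] Mxy [ 0.02 -0.2 ] Mz [0.097 0.044 0.009] mean 0.05
```

>>> move_arm:
  targets:
    - [0, 0, 0.0003, 0, 0, 0.0955]
    - [0, 0, 0.0003, 0, 0, 0.0955]
    - [0, 0, 0.0003, 0, 0, 0.0955]
    - [0, 0, 0.0003, 0, 0, 0.0955]
    - [0, 0, 0.0003, 0, 0, 0.0955]

```text
time_s: 30.63
ee_pos: [0.5755, 0.1182, 0.1127]
eef_rot: [3.14, -0.0, 1.444]
force: [0.2, -0.1, 7.6]
grip_width: 0.0253
```

```bash
python3 o.py
```

```text
30.73 [0.5755 0.1182 0.1127] yaw 1.4443 F [0.6 0.1 8. ] Mxy [-0.04 -0.1 ] Mz [0.156 0.096 0.096] mean 0.116
```

>>> move_arm:
  targets:
    - [0, 0, 0.0003, 0, 0, 0.0955]
    - [0, 0, 0.0003, 0, 0, 0.0955]
    - [0, 0, 0.0003, 0, 0, 0.0955]
    - [0, 0, 0.0003, 0, 0, 0.0955]
    - [0, 0, 0.0003, 0, 0, 0.0955]

```text
time_s: 31.15
ee_pos: [0.5755, 0.1182, 0.1124]
eef_rot: [3.14, -0.0, 1.394]
force: [0.7, 0.2, 8.3]
grip_width: 0.0253
```

```bash
python3 o.py
```

```text
31.25 [0.5755 0.1182 0.1124] yaw 1.3943 F [ 1.1 -0.3  8. ] Mxy [ 0.01 -0.06] Mz [0.11  0.072 0.093] mean 0.091
```

>>> move_arm:
  targets:
    - [0, 0, 0.0003, 0, 0, 0.0955]
    - [0, 0, 0.0003, 0, 0, 0.0955]
    - [0, 0, 0.0003, 0, 0, 0.0955]
    - [0, 0, 0.0003, 0, 0, 0.0955]
    - [0, 0, 0.0003, 0, 0, 0.0955]

```text
time_s: 31.67
ee_pos: [0.5755, 0.1182, 0.1122]
eef_rot: [3.14, -0.001, 1.344]
force: [0.8, 0.5, 10.5]
grip_width: 0.0256
```

```bash
python3 o.py
```

```text
31.77 [0.5755 0.1182 0.1123] yaw 1.3443 F [ 0.1 -0.5  9.8] Mxy [-0.04  0.09] Mz [0.111 0.132 0.176] mean 0.139
```

>>> move_arm:
  targets:
    - [0, 0, 0.0003, 0, 0, 0.0955]
    - [0, 0, 0.0003, 0, 0, 0.0955]
    - [0, 0, 0.0003, 0, 0, 0.0955]
    - [0, 0, 0.0003, 0, 0, 0.0955]
    - [0, 0, 0.0003, 0, 0, 0.0955]

```text
time_s: 32.18
ee_pos: [0.5756, 0.1182, 0.112]
eef_rot: [3.14, -0.001, 1.294]
force: [-0.4, 0.1, 9.8]
grip_width: 0.0256
```

```bash
python3 o.py;python3 -c "
from h import *
print(rel([.515,-.0301,.167],.5513,base=([.5755,.1182,.167],1.294)))"
```

```text
32.28 [0.5756 0.1182 0.1121] yaw 1.2944 F [-1.1  0.1  9.7] Mxy [-0.07  0.08] Mz [0.165 0.143 0.095] mean 0.134
(array([-0.1592, -0.0177, -0.    ]), np.float64(1.4185))
```

T is tight (about +0.14 to +0.17, 0.35 rad past the nip). Next is B.

>>> move_arm:
  targets:
    - [0, 0, 0, 0, 0, 0]
    - [0, 0, 0, 0, 0, 0]
    - [0, 0, 0, 0, 0, 0]
    - [0, 0, -0.02, 0, 0, 0]
    - [0, 0, -0.056, 0, 0, 0]
  fingers: 0.15

```text
time_s: 32.7
ee_pos: [0.5731, 0.1178, 0.1635]
eef_rot: [-3.134, 0.003, 1.293]
force: [1.1, -0.6, -1.0]
grip_width: 0.0532
```

>>> move_arm:
  targets:
    - [-0.032, -0.0035, 0, 0, 0, 0.19]
    - [-0.064, -0.007, 0, 0, 0, 0.38]
    - [-0.096, -0.0106, 0, 0, 0, 0.57]
    - [-0.128, -0.0142, 0, 0, 0, 0.76]
    - [-0.1592, -0.0177, 0, 0, 0, 0.95]

```text
time_s: 33.12
ee_pos: [0.5133, -0.0313, 0.1666]
eef_rot: [-3.141, 0.0, 0.791]
force: [0.4, -0.3, 0.3]
grip_width: 0.0541
```

>>> move_arm:
  targets:
    - [0, 0, 0, 0, 0, 0.19]
    - [0, 0, 0, 0, 0, 0.38]
    - [0, 0, 0, 0, 0, 0.468]
    - [0, 0, 0, 0, 0, 0.468]
    - [0, 0, 0, 0, 0, 0.468]

```text
time_s: 33.53
ee_pos: [0.5142, -0.0301, 0.1667]
eef_rot: [-3.141, 0.0, 0.553]
force: [0.3, -0.5, 0.2]
grip_width: 0.0539
```

```bash
python3 -c "
from h import *
o=ctrl.get_obs();print(o['time_s'],o['ee_pos'],o['eef_rot'])
print(rel([.515,-.0301,.1117],.5513))"
```

```text
33.5333 [ 0.51422484 -0.03008348  0.16666963] [-3.14125509e+00  4.18343656e-04  5.52650999e-01]
(array([0.0007, 0.0004, 0.055 ]), np.float64(0.0026))
```

>>> move_arm:
  targets:
    - [0.0003, 0.0002, 0.018, 0, 0, 0]
    - [0.0003, 0.0002, 0.036, 0, 0, 0]
    - [0.0003, 0.0002, 0.055, 0, 0, 0]
    - [0.0003, 0.0002, 0.055, 0, 0, 0]
    - [0.0003, 0.0002, 0.055, 0, 0, 0]

```text
time_s: 33.95
ee_pos: [0.5144, -0.03, 0.1116]
eef_rot: [-3.14, 0.001, 0.552]
force: [0.4, 0.1, 0.5]
grip_width: 0.0538
```

>>> move_arm:
  targets:
    - [0, 0, 0, 0, 0, 0]
    - [0, 0, 0, 0, 0, 0]
    - [0, 0, 0, 0, 0, 0]
    - [0, 0, 0, 0, 0, 0]
    - [0, 0, 0, 0, 0, 0]
  fingers: -1

```text
time_s: 34.37
ee_pos: [0.5149, -0.0301, 0.1124]
eef_rot: [3.141, -0.001, 0.551]
force: [0.1, 0.1, 4.4]
grip_width: 0.0256
```

>>> move_arm:
  targets:
    - [0, 0, 0.0003, 0, 0, 0.0955]
    - [0, 0, 0.0003, 0, 0, 0.0955]
    - [0, 0, 0.0003, 0, 0, 0.0955]
    - [0, 0, 0.0003, 0, 0, 0.0955]
    - [0, 0, 0.0003, 0, 0, 0.0955]

```text
time_s: 34.78
ee_pos: [0.5149, -0.0301, 0.1122]
eef_rot: [3.141, -0.001, 0.501]
force: [-2.2, 0.9, 5.9]
grip_width: 0.0257
```

```bash
python3 o.py
```

```text
34.88 [ 0.5149 -0.0301  0.1122] yaw 0.5012 F [-2.6  0.7  5.7] Mxy [0.09 0.42] Mz [0.053 0.009 0.021] mean 0.028
```

>>> move_arm:
  targets:
    - [0, 0, 0.0003, 0, 0, 0.0955]
    - [0, 0, 0.0003, 0, 0, 0.0955]
    - [0, 0, 0.0003, 0, 0, 0.0955]
    - [0, 0, 0.0003, 0, 0, 0.0955]
    - [0, 0, 0.0003, 0, 0, 0.0955]

```text
time_s: 35.3
ee_pos: [0.5149, -0.0301, 0.112]
eef_rot: [3.141, -0.001, 0.451]
force: [-2.6, 0.7, 7.0]
grip_width: 0.0254
```

```bash
python3 o.py
```

```text
35.4 [ 0.5149 -0.0301  0.112 ] yaw 0.4513 F [-2.9  1.   6.5] Mxy [0.11 0.45] Mz [0.043 0.086 0.018] mean 0.049
```

>>> move_arm:
  targets:
    - [0, 0, 0.0003, 0, 0, 0.0955]
    - [0, 0, 0.0003, 0, 0, 0.0955]
    - [0, 0, 0.0003, 0, 0, 0.0955]
    - [0, 0, 0.0003, 0, 0, 0.0955]
    - [0, 0, 0.0003, 0, 0, 0.0955]

```text
time_s: 35.82
ee_pos: [0.5149, -0.0301, 0.1117]
eef_rot: [3.141, -0.001, 0.401]
force: [-2.3, 0.9, 7.3]
grip_width: 0.0259
```

```bash
python3 o.py
```

```text
35.92 [ 0.5149 -0.0301  0.1118] yaw 0.4014 F [-2.6  0.3  7.4] Mxy [0.11 0.51] Mz [0.102 0.033 0.092] mean 0.076
```

>>> move_arm:
  targets:
    - [0, 0, 0.0003, 0, 0, 0.0955]
    - [0, 0, 0.0003, 0, 0, 0.0955]
    - [0, 0, 0.0003, 0, 0, 0.0955]
    - [0, 0, 0.0003, 0, 0, 0.0955]
    - [0, 0, 0.0003, 0, 0, 0.0955]

```text
time_s: 36.33
ee_pos: [0.5149, -0.0301, 0.1115]
eef_rot: [3.141, -0.001, 0.351]
force: [-3.3, 0.3, 8.4]
grip_width: 0.0261
```

```bash
python3 o.py
```

```text
36.43 [ 0.5149 -0.0301  0.1115] yaw 0.3514 F [-3.3  0.6 10.2] Mxy [0.13 0.65] Mz [0.093 0.073 0.036] mean 0.067
```

>>> move_arm:
  targets:
    - [0, 0, 0.0003, 0, 0, 0.0955]
    - [0, 0, 0.0003, 0, 0, 0.0955]
    - [0, 0, 0.0003, 0, 0, 0.0955]
    - [0, 0, 0.0003, 0, 0, 0.0955]
    - [0, 0, 0.0003, 0, 0, 0.0955]

```text
time_s: 36.85
ee_pos: [0.5149, -0.0301, 0.1113]
eef_rot: [3.141, -0.001, 0.301]
force: [-3.8, 1.5, 9.8]
grip_width: 0.0256
```

```bash
python3 o.py
```

```text
36.95 [ 0.5149 -0.0301  0.1113] yaw 0.3014 F [-4.4  0.6 10.1] Mxy [0.13 0.76] Mz [0.122 0.109 0.133] mean 0.121
```

>>> move_arm:
  targets:
    - [0, 0, 0.0003, 0, 0, 0.0955]
    - [0, 0, 0.0003, 0, 0, 0.0955]
    - [0, 0, 0.0003, 0, 0, 0.0955]
    - [0, 0, 0.0003, 0, 0, 0.0955]
    - [0, 0, 0.0003, 0, 0, 0.0955]

```text
time_s: 37.37
ee_pos: [0.5149, -0.0301, 0.1111]
eef_rot: [3.141, -0.001, 0.251]
force: [-4.5, 0.3, 11.5]
grip_width: 0.0256
```

```bash
python3 o.py;python3 -c "
from h import *
print(rel([.6192,.0138,.167],1.232,base=([.5149,-.0301,.167],.2014)))"
```

```text
37.47 [ 0.5149 -0.0302  0.1111] yaw 0.2514 F [-5.4  0.7 10.9] Mxy [0.16 0.82] Mz [0.168 0.103 0.095] mean 0.122
(array([ 0.111 , -0.0221, -0.    ]), np.float64(-1.9683))
```

>>> move_arm:
  targets:
    - [0, 0, 0.0003, 0, 0, 0.0955]
    - [0, 0, 0.0003, 0, 0, 0.0955]
    - [0, 0, 0.0003, 0, 0, 0.0955]
    - [0, 0, 0.0003, 0, 0, 0.0955]
    - [0, 0, 0.0003, 0, 0, 0.0955]

```text
time_s: 37.88
ee_pos: [0.515, -0.0301, 0.1109]
eef_rot: [3.141, -0.001, 0.201]
force: [-3.8, 0.8, 12.5]
grip_width: 0.0255
```

```bash
python3 o.py
```

```text
37.98 [ 0.5149 -0.0301  0.1109] yaw 0.2015 F [-5.4  1.1 12.1] Mxy [0.19 0.9 ] Mz [0.169 0.145 0.192] mean 0.169
```

>>> move_arm:
  targets:
    - [0, 0, 0, 0, 0, 0]
    - [0, 0, 0, 0, 0, 0]
    - [0, 0, 0, 0, 0, 0]
    - [0, 0, -0.02, 0, 0, 0]
    - [0, 0, -0.057, 0, 0, 0]
  fingers: 0.15

```text
time_s: 38.4
ee_pos: [0.5129, -0.0299, 0.164]
eef_rot: [-3.139, 0.007, 0.201]
force: [0.2, -0.2, -1.0]
grip_width: 0.0532
```

>>> move_arm:
  targets:
    - [0.022, -0.0044, 0, 0, 0, -0.2]
    - [0.044, -0.0088, 0, 0, 0, -0.4]
    - [0.066, -0.0132, 0, 0, 0, -0.6]
    - [0.088, -0.0177, 0, 0, 0, -0.8]
    - [0.111, -0.0221, 0, 0, 0, -1.0]

```text
time_s: 38.82
ee_pos: [0.6199, 0.0141, 0.1666]
eef_rot: [-3.141, 0.0, 0.729]
force: [-0.4, -1.3, 0.7]
grip_width: 0.0543
```

>>> move_arm:
  targets:
    - [0, 0, 0, 0, 0, -0.21]
    - [0, 0, 0, 0, 0, -0.42]
    - [0, 0, 0, 0, 0, -0.64]
    - [0, 0, 0, 0, 0, -0.86]
    - [0, 0, 0, 0, 0, -0.968]

```text
time_s: 39.23
ee_pos: [0.619, 0.0137, 0.1664]
eef_rot: [-3.141, 0.0, 1.238]
force: [-0.6, 0.6, 0.8]
grip_width: 0.054
```

```bash
python3 -c "
from h import *
o=ctrl.get_obs();print(o['time_s'],o['ee_pos'],o['eef_rot'])
print(rel([.6192,.0138,.1126],1.232))"
```

```text
39.2333 [0.61902869 0.01365986 0.16640125] [-3.14099861e+00  1.86181515e-04  1.23782035e+00]
(array([0.0002, 0.0001, 0.0538]), np.float64(0.0111))
```

B reads +0.169, so it's tight. Now R.

>>> move_arm:
  targets:
    - [0.0001, 0, 0.018, 0, 0, 0]
    - [0.0001, 0, 0.036, 0, 0, 0]
    - [0.0001, 0, 0.0538, 0, 0, 0]
    - [0.0001, 0, 0.0538, 0, 0, 0]
    - [0.0001, 0, 0.0538, 0, 0, 0]

```text
time_s: 39.65
ee_pos: [0.6188, 0.0137, 0.1126]
eef_rot: [-3.14, 0.0, 1.231]
force: [0.4, 0.1, 0.9]
grip_width: 0.0543
```

>>> move_arm:
  targets:
    - [0, 0, 0, 0, 0, 0]
    - [0, 0, 0, 0, 0, 0]
    - [0, 0, 0, 0, 0, 0]
    - [0, 0, 0, 0, 0, 0]
    - [0, 0, 0, 0, 0, 0]
  fingers: -1

```text
time_s: 40.07
ee_pos: [0.6192, 0.0138, 0.1135]
eef_rot: [3.141, -0.0, 1.231]
force: [0.5, -0.0, 2.3]
grip_width: 0.0256
```

>>> move_arm:
  targets:
    - [0, 0, 0.0003, 0, 0, 0.0955]
    - [0, 0, 0.0003, 0, 0, 0.0955]
    - [0, 0, 0.0003, 0, 0, 0.0955]
    - [0, 0, 0.0003, 0, 0, 0.0955]
    - [0, 0, 0.0003, 0, 0, 0.0955]

```text
time_s: 40.48
ee_pos: [0.6193, 0.0137, 0.1132]
eef_rot: [3.141, -0.0, 1.182]
force: [-1.2, 0.7, 5.7]
grip_width: 0.026
```

```bash
python3 o.py
```

```text
40.58 [0.6193 0.0138 0.1132] yaw 1.1822 F [-2.2 -0.2  6. ] Mxy [0.02 0.32] Mz [-0.028 -0.029  0.017] mean -0.013
```

>>> move_arm:
  targets:
    - [0, 0, 0.0003, 0, 0, 0.0955]
    - [0, 0, 0.0003, 0, 0, 0.0955]
    - [0, 0, 0.0003, 0, 0, 0.0955]
    - [0, 0, 0.0003, 0, 0, 0.0955]
    - [0, 0, 0.0003, 0, 0, 0.0955]

```text
time_s: 41.0
ee_pos: [0.6193, 0.0138, 0.113]
eef_rot: [3.141, -0.0, 1.132]
force: [-1.5, 0.4, 5.4]
grip_width: 0.0258
```

```bash
python3 o.py
```

```text
41.1 [0.6193 0.0138 0.113 ] yaw 1.1322 F [-1.9  0.4  6.6] Mxy [0.04 0.36] Mz [0.047 0.027 0.036] mean 0.037
```

>>> move_arm:
  targets:
    - [0, 0, 0.0003, 0, 0, 0.0955]
    - [0, 0, 0.0003, 0, 0, 0.0955]
    - [0, 0, 0.0003, 0, 0, 0.0955]
    - [0, 0, 0.0003, 0, 0, 0.0955]
    - [0, 0, 0.0003, 0, 0, 0.0955]

```text
time_s: 41.52
ee_pos: [0.6193, 0.0138, 0.1128]
eef_rot: [3.141, -0.0, 1.082]
force: [-3.6, -0.3, 7.2]
grip_width: 0.0256
```

```bash
python3 o.py
```

```text
41.62 [0.6193 0.0138 0.1128] yaw 1.0823 F [-3.   0.4  7.3] Mxy [0.02 0.51] Mz [0.045 0.027 0.009] mean 0.027
```

>>> move_arm:
  targets:
    - [0, 0, 0.0003, 0, 0, 0.0955]
    - [0, 0, 0.0003, 0, 0, 0.0955]
    - [0, 0, 0.0003, 0, 0, 0.0955]
    - [0, 0, 0.0003, 0, 0, 0.0955]
    - [0, 0, 0.0003, 0, 0, 0.0955]

```text
time_s: 42.03
ee_pos: [0.6193, 0.0138, 0.1126]
eef_rot: [3.141, -0.0, 1.032]
force: [-2.9, 0.2, 8.1]
grip_width: 0.0258
```

```bash
python3 o.py
```

```text
42.13 [0.6193 0.0138 0.1126] yaw 1.0323 F [-2.9 -0.3  8.5] Mxy [0.03 0.59] Mz [0.109 0.05  0.077] mean 0.078
```

>>> move_arm:
  targets:
    - [0, 0, 0.0003, 0, 0, 0.0955]
    - [0, 0, 0.0003, 0, 0, 0.0955]
    - [0, 0, 0.0003, 0, 0, 0.0955]
    - [0, 0, 0.0003, 0, 0, 0.0955]
    - [0, 0, 0.0003, 0, 0, 0.0955]

```text
time_s: 42.55
ee_pos: [0.6193, 0.0138, 0.1124]
eef_rot: [3.141, -0.0, 0.982]
force: [-3.4, -0.5, 8.6]
grip_width: 0.0264
```

```bash
python3 o.py
```

```text
42.65 [0.6193 0.0138 0.1124] yaw 0.9823 F [-3.5  0.4  9. ] Mxy [0.04 0.68] Mz [0.172 0.101 0.067] mean 0.113
```

>>> move_arm:
  targets:
    - [0, 0, 0.0003, 0, 0, 0.0955]
    - [0, 0, 0.0003, 0, 0, 0.0955]
    - [0, 0, 0.0003, 0, 0, 0.0955]
    - [0, 0, 0.0003, 0, 0, 0.0955]
    - [0, 0, 0.0003, 0, 0, 0.0955]

```text
time_s: 43.07
ee_pos: [0.6193, 0.0137, 0.1122]
eef_rot: [3.141, -0.001, 0.932]
force: [-2.8, 0.5, 9.1]
grip_width: 0.0263
```

```bash
python3 o.py
```

```text
43.17 [0.6193 0.0138 0.1122] yaw 0.9323 F [-4.1  0.6  9.7] Mxy [0.05 0.65] Mz [0.114 0.139 0.186] mean 0.146
```

>>> move_arm:
  targets:
    - [0, 0, 0.0003, 0, 0, 0.0955]
    - [0, 0, 0.0003, 0, 0, 0.0955]
    - [0, 0, 0.0003, 0, 0, 0.0955]
    - [0, 0, 0.0003, 0, 0, 0.0955]
    - [0, 0, 0.0003, 0, 0, 0.0955]

```text
time_s: 43.58
ee_pos: [0.6193, 0.0138, 0.112]
eef_rot: [3.141, -0.001, 0.882]
force: [-3.2, -0.2, 11.2]
grip_width: 0.0259
```

```bash
python3 o.py;python3 -c "
from h import *
print(rel([.471,.0742,.167],.597,base=([.6193,.0138,.167],.8823)))"
```

```text
43.68 [0.6194 0.0138 0.112 ] yaw 0.8825 F [-4.2 -1.  10.4] Mxy [0.   0.75] Mz [0.19  0.18  0.179] mean 0.183
(array([-0.0476, -0.1529, -0.    ]), np.float64(0.5449))
```

R reads +0.183, so it's tight. Now L.

>>> move_arm:
  targets:
    - [0, 0, 0, 0, 0, 0]
    - [0, 0, 0, 0, 0, 0]
    - [0, 0, 0, 0, 0, 0]
    - [0, 0, -0.02, 0, 0, 0]
    - [0, 0, -0.057, 0, 0, 0]
  fingers: 0.15

```text
time_s: 44.1
ee_pos: [0.6173, 0.0137, 0.1642]
eef_rot: [-3.135, 0.005, 0.881]
force: [0.2, 0.1, 0.8]
grip_width: 0.0533
```

>>> move_arm:
  targets:
    - [-0.0095, -0.0306, 0, 0, 0, 0.11]
    - [-0.019, -0.0612, 0, 0, 0, 0.22]
    - [-0.0285, -0.0918, 0, 0, 0, 0.33]
    - [-0.038, -0.1224, 0, 0, 0, 0.44]
    - [-0.0476, -0.1529, 0, 0, 0, 0.545]

```text
time_s: 44.52
ee_pos: [0.4693, 0.0747, 0.1676]
eef_rot: [-3.141, 0.0, 0.593]
force: [0.7, -0.0, -0.0]
grip_width: 0.0544
```

>>> move_arm:
  targets:
    - [0, 0, 0, 0, 0, 0]
    - [0, 0, 0, 0, 0, 0]
    - [0, 0, 0, 0, 0, 0]
    - [0, 0, 0, 0, 0, 0]
    - [0, 0, 0, 0, 0, 0]

```text
time_s: 44.93
ee_pos: [0.4715, 0.074, 0.1676]
eef_rot: [-3.141, 0.0, 0.595]
force: [-0.6, 0.2, 0.6]
grip_width: 0.054
```

```bash
python3 -c "
from h import *
o=ctrl.get_obs();print(o['time_s'],o['ee_pos'],o['eef_rot'])
print(rel([.471,.0742,.1124],.597))"
```

```text
44.9333 [0.47150757 0.07398256 0.16762557] [-3.14142688e+00  3.47904483e-04  5.95411714e-01]
(array([-0.0003, -0.0005,  0.0552]), np.float64(-0.003))
```

>>> move_arm:
  targets:
    - [-0.0003, -0.0003, 0.018, 0, 0, 0]
    - [-0.0003, -0.0003, 0.036, 0, 0, 0]
    - [-0.0003, -0.0003, 0.055, 0, 0, 0]
    - [-0.0003, -0.0003, 0.055, 0, 0, 0]
    - [-0.0003, -0.0003, 0.055, 0, 0, 0]

```text
time_s: 45.35
ee_pos: [0.4705, 0.0742, 0.1126]
eef_rot: [-3.141, 0.002, 0.595]
force: [-0.6, 0.0, 0.5]
grip_width: 0.0538
```

>>> move_arm:
  targets:
    - [0, 0, 0, 0, 0, 0]
    - [0, 0, 0, 0, 0, 0]
    - [0, 0, 0, 0, 0, 0]
    - [0, 0, 0, 0, 0, 0]
    - [0, 0, 0, 0, 0, 0]
  fingers: -1

```text
time_s: 45.77
ee_pos: [0.471, 0.0742, 0.1135]
eef_rot: [3.14, -0.001, 0.596]
force: [-0.8, -1.8, 1.7]
grip_width: 0.0258
```

>>> move_arm:
  targets:
    - [0, 0, 0.0003, 0, 0, 0.0955]
    - [0, 0, 0.0003, 0, 0, 0.0955]
    - [0, 0, 0.0003, 0, 0, 0.0955]
    - [0, 0, 0.0003, 0, 0, 0.0955]
    - [0, 0, 0.0003, 0, 0, 0.0955]

```text
time_s: 46.18
ee_pos: [0.4709, 0.0742, 0.1132]
eef_rot: [3.141, -0.001, 0.547]
force: [0.8, -4.3, 5.2]
grip_width: 0.026
```

```bash
python3 o.py
```

```text
46.28 [0.471  0.0742 0.1132] yaw 0.5469 F [ 0.9 -4.7  6.1] Mxy [-0.73 -0.17] Mz [ 0.003  0.008 -0.055] mean -0.015
```

>>> move_arm:
  targets:
    - [0, 0, 0.0003, 0, 0, 0.0955]
    - [0, 0, 0.0003, 0, 0, 0.0955]
    - [0, 0, 0.0003, 0, 0, 0.0955]
    - [0, 0, 0.0003, 0, 0, 0.0955]
    - [0, 0, 0.0003, 0, 0, 0.0955]

```text
time_s: 46.7
ee_pos: [0.471, 0.0742, 0.113]
eef_rot: [3.141, -0.001, 0.497]
force: [0.7, -3.5, 8.0]
grip_width: 0.0256
```

```bash
python3 o.py
```

```text
46.8 [0.4709 0.0742 0.113 ] yaw 0.4971 F [-0.4 -4.4  7.5] Mxy [-0.65  0.02] Mz [0.05  0.004 0.035] mean 0.03
```

>>> move_arm:
  targets:
    - [0, 0, 0.0003, 0, 0, 0.0955]
    - [0, 0, 0.0003, 0, 0, 0.0955]
    - [0, 0, 0.0003, 0, 0, 0.0955]
    - [0, 0, 0.0003, 0, 0, 0.0955]
    - [0, 0, 0.0003, 0, 0, 0.0955]

```text
time_s: 47.22
ee_pos: [0.471, 0.0742, 0.1128]
eef_rot: [3.141, -0.001, 0.447]
force: [-0.2, -4.1, 8.0]
grip_width: 0.0256
```

```bash
python3 o.py
```

```text
47.32 [0.471  0.0742 0.1128] yaw 0.4471 F [-0.5 -3.6  8.2] Mxy [-0.72  0.12] Mz [0.037 0.041 0.019] mean 0.032
```

>>> move_arm:
  targets:
    - [0, 0, 0.0003, 0, 0, 0.0955]
    - [0, 0, 0.0003, 0, 0, 0.0955]
    - [0, 0, 0.0003, 0, 0, 0.0955]
    - [0, 0, 0.0003, 0, 0, 0.0955]
    - [0, 0, 0.0003, 0, 0, 0.0955]

```text
time_s: 47.73
ee_pos: [0.471, 0.0742, 0.1126]
eef_rot: [3.141, -0.001, 0.397]
force: [-1.0, -3.8, 9.9]
grip_width: 0.0255
```

```bash
python3 o.py
```

```text
47.83 [0.471  0.0742 0.1126] yaw 0.3972 F [-1.1 -4.8  8.9] Mxy [-0.64  0.15] Mz [0.068 0.078 0.049] mean 0.065
```

>>> move_arm:
  targets:
    - [0, 0, 0.0003, 0, 0, 0.0955]
    - [0, 0, 0.0003, 0, 0, 0.0955]
    - [0, 0, 0.0003, 0, 0, 0.0955]
    - [0, 0, 0.0003, 0, 0, 0.0955]
    - [0, 0, 0.0003, 0, 0, 0.0955]

```text
time_s: 48.25
ee_pos: [0.471, 0.0742, 0.1123]
eef_rot: [3.141, -0.001, 0.347]
force: [-1.4, -4.3, 10.8]
grip_width: 0.0256
```

```bash
python3 o.py
```

```text
48.35 [0.471  0.0742 0.1124] yaw 0.3472 F [-1.4 -3.4 10.2] Mxy [-0.66  0.26] Mz [0.097 0.139 0.108] mean 0.115
```

>>> move_arm:
  targets:
    - [0, 0, 0.0003, 0, 0, 0.0955]
    - [0, 0, 0.0003, 0, 0, 0.0955]
    - [0, 0, 0.0003, 0, 0, 0.0955]
    - [0, 0, 0.0003, 0, 0, 0.0955]
    - [0, 0, 0.0003, 0, 0, 0.0955]

```text
time_s: 48.77
ee_pos: [0.471, 0.0742, 0.1121]
eef_rot: [3.141, -0.001, 0.297]
force: [-2.2, -3.1, 12.4]
grip_width: 0.026
```

```bash
python3 o.py
```

```text
48.87 [0.471  0.0742 0.1121] yaw 0.2972 F [-1.9 -3.2 12.5] Mxy [-0.72  0.39] Mz [0.12  0.114 0.119] mean 0.118
```

>>> move_arm:
  targets:
    - [0, 0, 0.0003, 0, 0, 0.0955]
    - [0, 0, 0.0003, 0, 0, 0.0955]
    - [0, 0, 0.0003, 0, 0, 0.0955]
    - [0, 0, 0.0003, 0, 0, 0.0955]
    - [0, 0, 0.0003, 0, 0, 0.0955]

```text
time_s: 49.28
ee_pos: [0.471, 0.0742, 0.1119]
eef_rot: [3.141, -0.001, 0.247]
force: [-2.9, -3.3, 13.5]
grip_width: 0.0253
```

```bash
python3 o.py;python3 -c "
from h import *
print(rel([.5755,.1182,.167],1.294,base=([.471,.0742,.167],.247)))"
```

```text
49.38 [0.471  0.0742 0.1119] yaw 0.2473 F [-2.3 -4.  13.5] Mxy [-0.67  0.5 ] Mz [0.204 0.193 0.162] mean 0.186
(array([ 0.1121, -0.0171, -0.    ]), np.float64(-1.9996))
```

L reads +0.186, so it's tight. T had the lowest reading and has since lost some load to its neighbours, so I'll check it with one small step.

>>> move_arm:
  targets:
    - [0, 0, 0, 0, 0, 0]
    - [0, 0, 0, 0, 0, 0]
    - [0, 0, 0, 0, 0, 0]
    - [0, 0, -0.02, 0, 0, 0]
    - [0, 0, -0.057, 0, 0, 0]
  fingers: 0.15

```text
time_s: 49.8
ee_pos: [0.4685, 0.0743, 0.1651]
eef_rot: [-3.14, 0.007, 0.246]
force: [-0.5, 1.0, 0.4]
grip_width: 0.0529
```

>>> move_arm:
  targets:
    - [0.022, -0.0034, 0, 0, 0, -0.2]
    - [0.044, -0.0068, 0, 0, 0, -0.4]
    - [0.067, -0.0102, 0, 0, 0, -0.6]
    - [0.09, -0.0137, 0, 0, 0, -0.8]
    - [0.112, -0.0171, 0, 0, 0, -1.0]

```text
time_s: 50.22
ee_pos: [0.5758, 0.1188, 0.1674]
eef_rot: [-3.141, 0.0, 0.775]
force: [-0.7, -0.2, -0.7]
grip_width: 0.0537
```

>>> move_arm:
  targets:
    - [0, 0, 0, 0, 0, -0.22]
    - [0, 0, 0, 0, 0, -0.44]
    - [0, 0, 0, 0, 0, -0.66]
    - [0, 0, 0, 0, 0, -0.88]
    - [0, 0, 0, 0, 0, -1.0]

```text
time_s: 50.63
ee_pos: [0.5748, 0.1184, 0.1673]
eef_rot: [-3.141, 0.0, 1.3]
force: [0.3, 0.7, -0.7]
grip_width: 0.0541
```

```bash
python3 -c "
from h import *
o=ctrl.get_obs();print(o['time_s'],o['ee_pos'],o['eef_rot'])
print(rel([.5752,.1182,.1115],1.294))"
```

```text
50.6333 [0.5747649  0.11835489 0.16729691] [-3.14061785e+00  2.18303407e-04  1.29993674e+00]
(array([-0.    ,  0.0005,  0.0558]), np.float64(0.0113))
```

>>> move_arm:
  targets:
    - [0, 0.0003, 0.018, 0, 0, 0]
    - [0, 0.0003, 0.036, 0, 0, 0]
    - [0, 0.0003, 0.0558, 0, 0, 0]
    - [0, 0.0003, 0.0558, 0, 0, 0]
    - [0, 0.0003, 0.0558, 0, 0, 0]

```text
time_s: 51.05
ee_pos: [0.5748, 0.1182, 0.1114]
eef_rot: [-3.14, 0.001, 1.293]
force: [-0.4, 0.5, 0.5]
grip_width: 0.0542
```

>>> move_arm:
  targets:
    - [0, 0, 0, 0, 0, 0]
    - [0, 0, 0, 0, 0, 0]
    - [0, 0, 0, 0, 0, 0]
    - [0, 0, 0, 0, 0, 0]
    - [0, 0, 0, 0, 0, 0]
  fingers: -1

```text
time_s: 51.47
ee_pos: [0.5755, 0.1182, 0.1126]
eef_rot: [3.141, -0.0, 1.293]
force: [0.8, 0.0, 1.1]
grip_width: 0.025
```

>>> move_arm:
  targets:
    - [0, 0, 0.0003, 0, 0, 0.0955]
    - [0, 0, 0.0003, 0, 0, 0.0955]
    - [0, 0, 0.0003, 0, 0, 0.0955]
    - [0, 0, 0.0003, 0, 0, 0.0955]
    - [0, 0, 0.0003, 0, 0, 0.0955]

```text
time_s: 51.88
ee_pos: [0.5756, 0.1182, 0.1123]
eef_rot: [3.141, -0.0, 1.244]
force: [-0.1, 0.2, 5.1]
grip_width: 0.0255
```

```bash
python3 o.py;python3 -c "
from h import *
print(rel([.515,-.0301,.167],.2015,base=([.5755,.1182,.167],1.244)))"
```

```text
51.98 [0.5755 0.1182 0.1123] yaw 1.244 F [0.5 0.3 4.8] Mxy [-0.1  0. ] Mz [0.216 0.164 0.117] mean 0.166
(array([-0.1599, -0.0097, -0.    ]), np.float64(1.991))
```

T reads +0.166. One matching small step on B, opposite it, keeps the pair even.

>>> move_arm:
  targets:
    - [0, 0, 0, 0, 0, 0]
    - [0, 0, 0, 0, 0, 0]
    - [0, 0, 0, 0, 0, 0]
    - [0, 0, -0.02, 0, 0, 0]
    - [0, 0, -0.057, 0, 0, 0]
  fingers: 0.15

```text
time_s: 52.4
ee_pos: [0.5734, 0.1179, 0.1653]
eef_rot: [-3.135, 0.003, 1.243]
force: [-0.2, -0.1, -0.6]
grip_width: 0.0534
```

>>> move_arm:
  targets:
    - [-0.032, -0.002, 0, 0, 0, 0.2]
    - [-0.064, -0.004, 0, 0, 0, 0.4]
    - [-0.096, -0.006, 0, 0, 0, 0.6]
    - [-0.128, -0.008, 0, 0, 0, 0.8]
    - [-0.16, -0.0097, 0, 0, 0, 1.0]

```text
time_s: 52.82
ee_pos: [0.5136, -0.0314, 0.1686]
eef_rot: [-3.141, 0.0, 0.715]
force: [0.0, -0.3, 0.0]
grip_width: 0.0541
```

>>> move_arm:
  targets:
    - [0, 0, 0, 0, 0, 0.22]
    - [0, 0, 0, 0, 0, 0.44]
    - [0, 0, 0, 0, 0, 0.66]
    - [0, 0, 0, 0, 0, 0.88]
    - [0, 0, 0, 0, 0, 0.991]

```text
time_s: 53.23
ee_pos: [0.5144, -0.0303, 0.1685]
eef_rot: [-3.141, 0.0, 0.194]
force: [-0.1, -0.5, -0.1]
grip_width: 0.054
```

```bash
python3 -c "
from h import *
o=ctrl.get_obs();print(o['time_s'],o['ee_pos'],o['eef_rot'])
print(rel([.5147,-.0301,.1102],.2015))"
```

```text
53.2333 [ 0.51437966 -0.03027616  0.16853588] [-3.14141721e+00  3.60277062e-04  1.93727662e-01]
(array([ 0.0003, -0.0001,  0.0583]), np.float64(-0.0148))
```

>>> move_arm:
  targets:
    - [0.0002, 0, 0.019, 0, 0, 0]
    - [0.0002, 0, 0.038, 0, 0, 0]
    - [0.0002, 0, 0.058, 0, 0, 0]
    - [0.0002, 0, 0.058, 0, 0, 0]
    - [0.0002, 0, 0.058, 0, 0, 0]

```text
time_s: 53.65
ee_pos: [0.5143, -0.0301, 0.1104]
eef_rot: [-3.141, 0.002, 0.2]
force: [0.4, -0.3, 0.3]
grip_width: 0.0539
```

>>> move_arm:
  targets:
    - [0, 0, 0, 0, 0, 0]
    - [0, 0, 0, 0, 0, 0]
    - [0, 0, 0, 0, 0, 0]
    - [0, 0, 0, 0, 0, 0]
    - [0, 0, 0, 0, 0, 0]
  fingers: -1

```text
time_s: 54.07
ee_pos: [0.5149, -0.0301, 0.1112]
eef_rot: [3.141, -0.001, 0.2]
force: [1.0, 0.1, 2.6]
grip_width: 0.0255
```

>>> move_arm:
  targets:
    - [0, 0, 0.0003, 0, 0, 0.0955]
    - [0, 0, 0.0003, 0, 0, 0.0955]
    - [0, 0, 0.0003, 0, 0, 0.0955]
    - [0, 0, 0.0003, 0, 0, 0.0955]
    - [0, 0, 0.0003, 0, 0, 0.0955]

```text
time_s: 54.48
ee_pos: [0.5149, -0.0301, 0.1109]
eef_rot: [3.141, -0.001, 0.152]
force: [-1.4, 0.6, 6.8]
grip_width: 0.0255
```

```bash
python3 o.py
```

```text
54.58 [ 0.5149 -0.0301  0.1109] yaw 0.1519 F [-1.6 -0.1  6.2] Mxy [0.12 0.32] Mz [0.101 0.08  0.066] mean 0.083
```

>>> move_arm:
  targets:
    - [0, 0, 0, 0, 0, 0]
    - [0, 0, 0, 0, 0, 0]
    - [0, 0, 0, 0, 0, 0]
    - [0, 0, -0.02, 0, 0, 0]
    - [0, 0, -0.06, 0, 0, 0]
  fingers: 0.15

```text
time_s: 55.0
ee_pos: [0.5127, -0.03, 0.1672]
eef_rot: [-3.139, 0.008, 0.151]
force: [0.1, 0.2, 0.5]
grip_width: 0.0526
```

>>> move_arm:
  targets:
    - [0, 0, -0.03, 0, 0, 0]
    - [0, 0, -0.06, 0, 0, 0]
    - [0, 0, -0.09, 0, 0, 0]
    - [0, 0, -0.11, 0, 0, 0]
    - [0, 0, -0.11, 0, 0, 0]

```text
time_s: 55.42
ee_pos: [0.5158, -0.0303, 0.2846]
eef_rot: [3.14, -0.006, 0.151]
force: [-0.6, 0.6, 0.0]
grip_width: 0.0544
```

```bash
python3 o.py; python3 -c "
from h import *
snap('wrist','w6.png')"
```

```text
55.52 [ 0.5147 -0.0302  0.2802] yaw 0.1505 F [ 0.3  0.7 -0.5] Mxy [0.   0.01] Mz [0.018 0.021 0.015] mean 0.018
```

View pics/w6.png

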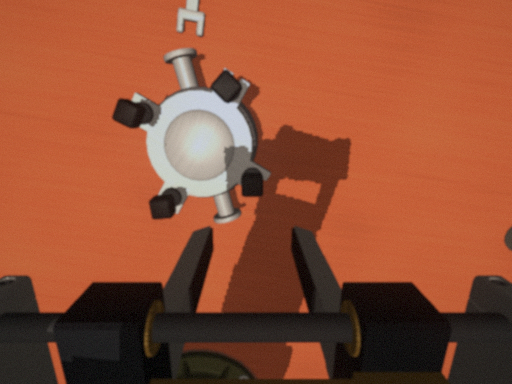

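The view shows the cover and all four knobs in place, with knob B at (252,183). B read only +0.083, so it lost load to its neighbours. There's time to regrip it and finish.

>>> move_arm:
  targets:
    - [0, 0, 0.036, 0, 0, 0]
    - [0, 0, 0.072, 0, 0, 0]
    - [0, 0, 0.108, 0, 0, 0]
    - [0, 0, 0.11, 0, 0, 0]
    - [0, 0, 0.11, 0, 0, 0]

```text
time_s: 55.98
ee_pos: [0.5137, -0.03, 0.1688]
eef_rot: [-3.14, 0.005, 0.15]
force: [0.7, 0.4, 0.3]
grip_width: 0.054
```

>>> move_arm:
  targets:
    - [0, 0, 0.02, 0, 0, 0]
    - [0, 0, 0.04, 0, 0, 0]
    - [0, 0, 0.06, 0, 0, 0]
    - [0, 0, 0.06, 0, 0, 0]
    - [0, 0, 0.06, 0, 0, 0]

```text
time_s: 56.4
ee_pos: [0.5153, -0.0302, 0.1119]
eef_rot: [3.141, -0.001, 0.15]
force: [0.0, 0.3, 0.4]
grip_width: 0.0538
```

>>> move_arm:
  targets:
    - [0, 0, 0, 0, 0, 0]
    - [0, 0, 0, 0, 0, 0]
    - [0, 0, 0, 0, 0, 0]
    - [0, 0, 0, 0, 0, 0]
    - [0, 0, 0, 0, 0, 0]
  fingers: -1

```text
time_s: 56.82
ee_pos: [0.5149, -0.0301, 0.111]
eef_rot: [3.141, -0.001, 0.15]
force: [1.6, -0.5, 3.0]
grip_width: 0.0253
```

>>> move_arm:
  targets:
    - [0, 0, 0.0003, 0, 0, 0.0955]
    - [0, 0, 0.0003, 0, 0, 0.0955]
    - [0, 0, 0.0003, 0, 0, 0.0955]
    - [0, 0, 0.0003, 0, 0, 0.0955]
    - [0, 0, 0.0003, 0, 0, 0.0955]

```text
time_s: 57.23
ee_pos: [0.515, -0.0301, 0.1107]
eef_rot: [3.141, -0.001, 0.101]
force: [-1.9, 0.5, 5.8]
grip_width: 0.0255
```

```bash
python3 o.py
```

```text
57.33 [ 0.515  -0.0301  0.1107] yaw 0.1008 F [-1.6  0.1  5.9] Mxy [0.15 0.25] Mz [0.189 0.153 0.129] mean 0.157
```

B now reads +0.157, in line with the others. I'll release, retreat and hand in.

>>> move_arm:
  targets:
    - [0, 0, 0, 0, 0, 0]
    - [0, 0, 0, 0, 0, 0]
    - [0, 0, 0, 0, 0, 0]
    - [0, 0, -0.02, 0, 0, 0]
    - [0, 0, -0.06, 0, 0, 0]
  fingers: 0.15

```text
time_s: 57.75
ee_pos: [0.5127, -0.0299, 0.1669]
eef_rot: [-3.14, 0.008, 0.1]
force: [0.8, 0.6, 0.1]
grip_width: 0.0533
```

>>> move_arm:
  targets:
    - [0, 0, -0.03, 0, 0, 0]
    - [0, 0, -0.06, 0, 0, 0]
    - [0, 0, -0.08, 0, 0, 0]
    - [0, 0, -0.08, 0, 0, 0]
    - [0, 0, -0.08, 0, 0, 0]

```text
time_s: 58.17
ee_pos: [0.5148, -0.0302, 0.2504]
eef_rot: [3.141, -0.001, 0.1]
force: [-0.2, -0.0, -0.3]
grip_width: 0.0539
```

```bash
python3 o.py; python3 -c "
from h import *
print(ctrl.hand_in())"
```

```text
58.27 [ 0.5143 -0.0301  0.2487] yaw 0.1003 F [-0.1 -0.5 -1.1] Mxy [0.01 0.03] Mz [-0.035  0.069  0.038] mean 0.024
the job is handed in; nothing more can be done
None
```

I nipped all four knobs in star order (far-left, its opposite, far-right, its opposite), then went round again in the same order and drew them tight. The job was handed in at 58.3 s with the gripper open and clear of everything.

- **Third pass:** the neighbours' tightening had eased the first pair, so I went back to them. The first knob got one extra 0.05 rad step and its opposite two.
- **Torque checks:** the last moments felt after a 0.05 rad step were about +0.17 and +0.16 N m (first pair) and +0.18 and +0.19 N m (second pair). The guide value for properly tight is +0.2, so all four sit slightly under it.
- **Disagreement:** the first extra step on the second knob read only +0.08. The next step read +0.16. Averaged readings scatter by about ±0.025 N m, and each regrip seems to make the first one read low.
- **Not checked:** I did not measure the cover's level directly; I judged it only from the similar readings and turn angles (about 0.35–0.45 rad past nip on each knob). The last picture showed the cover and knobs in place; I took no fresh view of all the bystanders at the end.

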